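# Check the oilstone under the bench magnifier, then pack up the case

## Robot

A 6-joint arm with a two-finger parallel gripper is mounted at the origin on a cart in front of the work surface, level with it; the furniture and walls round the work are solid. World frame = base frame: x ahead of the robot, y to its left, z up, the work surface at z = 0. Lengths are in m, angles in rad, forces in N, time in s.
With the tool pointing down it reaches from about 0.35 to 0.975 m from the base axis. Payload 4.9 kg.
Tool frame: the origin (TCP) lies at the very end of the fingers, on their centre line; the grasp point (between the pads) lies ctrl.grip_point_offset behind it (ctrl.grip_point_offset is the distance from the TCP to the grasp point, in m); z points along the fingers, y is the direction in which the jaws open and shut (so a half turn about z gives the same grasp; the last joint's range is limited). The gripper opens to 85 mm and grips with 20 to 120 N. Pads are 22 mm wide; open, the fingers measure 114 mm over their backs; the gripper's body (76 mm by 85 mm) begins 54 mm behind the grasp point. The pads swing forward as they close: fully open they stand 13 mm farther back than shut.
Start: joints at [-1.329, 0.053, 1.613, -0, 1.476, -0.119], TCP at [0.221, -0.585, 0.231] pointing down, gripper open.
Joint ranges: [-3.01, 3.01], [-1.01, 2.22], [0.06, 2.58], [-1.02, 4.17], [0.09, 2.62], [-3.14, 3.14]. Speed limits (rad/s): [2.57, 2.57, 3.14, 3.14, 3.14, 3.14].

## Interface

Orientations are given as a rotation vector (axis times angle).
In Python, from station import ctrl gives the robot as it stands. The module is installed in compiled form; this text tells all that it offers.
- The arm moves only by the shell command python3 -m creep 'ROWS' [FORCE]. ROWS is JSON, a list of rows, each a list of 5 numbers: the closure in counts, from 0 (fully open) to 255 (shut), then the shift along the tool's x, y, z in mm, then the turn about the tool's z in rad. A call has 1 to 12 rows; each row is the pose to reach, as a shift and turn from the pose commanded when the call began, along the tool's axes at that moment; what a row does not reach only later rows make up. A row lasts 1/12 s, in which the tool goes at most 41.7 mm and 7.16 degrees, less where a joint would pass 70% of its speed; a pose out of reach is approached as far as the arm can. A call with a gripper value outside its range is refused whole. The fingers move at their own pace and stop on an object; FORCE is the grip in N (left out, the last holds). Time passes only in rows, so rows that repeat a pose let the fingers close. It gives the time, the measured TCP pose, the force and the opening at its end, in the units of the state.
- ctrl.get_obs(): the state, without advancing time (a new reading comes with each control period).
- ctrl.get_image(name): name is "scene" or "side" or "wrist"; returns the picture (480x640x3 uint8, red, green, blue); there is no depth.
- ctrl.calibration(name): a dict with "fx", "fy", "cx", "cy" (pixels), "k1" (the pictures are not rectified: a ray, as slopes to the right and down, at radius r is drawn at 1 + k1 r^2 times it, then the intrinsics apply), "R" (3x3) and "t" (3): a world point X has camera coordinates R X + t. Camera axes: x right, y down, z forward; pixel columns grow to the right and rows downward; lengths in m; the calibration is good to about 2 mm. A picture is of the moment at which its call begins: read the wrist's pose just before it. calibration takes no time and is no camera call; for the wrist camera it gives the pose at the moment of the call.
- ctrl.finish_job(): hands the job in, once; it reports no verdict.
Trained networks look in the newest picture that a camera, given by its name, has taken for a name from the list of things; names that differ only in an ending like _2 or _b are one class to them, and where a whole thing is asked for, a point or a joint stands for the part that bears it (a point fixed in the world has none). Each returns a list of dicts, best first, with "conf" (0 to 1); they miss things now and then, are a little off and sometimes report something else, mostly with a low value. They report only what shows in the picture. A call takes as long as a camera call. They do not tell look-alikes from the thing itself.
- ctrl.boxes_of(camera, label): "rect" ([left, top, width, height] in pixels, round what is visible of it).
- ctrl.outline_of(camera, label): "mask" (480x640 bool, what is visible of it) and "rect" ([left, top, width, height] in pixels, round what is visible of it).
The state is a dict: "t": time; "q": joint angles; "dq": joint speeds; "effort": joint torques, N m; "tool_pos": TCP position; "tool_rot": TCP orientation; "contact_force": force on the tool from outside, world axes, zero at the start; "wrist_torque": the same for the moment, N m; "opening": finger opening in m.
Only numpy, scipy, OpenCV 4.12 (cv2) and the standard library are available. Lean on these libraries where they do the work, as an engineer would, in place of code of your own. Each camera call takes 0.05 s, during which the arm holds its last target. There are 200 camera calls.

## Task

Lay the oilstone flat in the middle of the white round stage, swing the bench magnifier by its yellow pin until the lens is centred over the stage, and let go for three seconds so that the stone can be inspected. After that, park the magnifier with its lens centred over the red disc, put the oilstone and whichever of the wooden setting block, the pale wooden fid and the lead brush lie on the bench into the green case, and close its lid fully. Leave everything else on the bench where it stands.

Things in the scene. Friction and masses are not known exactly. Their poses are not given: they have to be found in the camera images.
- oilstone: grey sharpening stone on a brown wooden base, 40 x 112 x 14 mm, lying flat; origin at the centre of its underside, y along its length, z up; it can be turned any way on the stage
- setting_block: plain brown wooden setting block, 32 x 60 x 22 mm, long side along its own y; origin at the centre of its underside. May be absent
- fid: flat pale wooden fid (smoothing stick), 22 x 157 x 10 mm, lying along its own y; origin at the centre of its underside. May be absent
- lead_brush: wooden hand brush with black bristles beneath, 24 x 130 x 26 mm, lying along its own y; the wooden back is the part from 12 to 26 mm above the bench; origin at the centre of its underside. May be absent
- lens_center (a point): centre of the magnifier's glass (ring 110 mm across, 10 mm thick), 165 mm above the bench. A level bar 18 mm wide joins it to a fixed upright post (dark round base, radius 62 mm) 210 mm away, about which it swings, from 1.0 rad left to 1.4 rad right of pointing at the robot's side. Stiff by friction (0.4 N m, 1.5 N at the pin): it stays where it is released
- lens_pin (a point): middle of the upper part of the yellow upright pin at the outer end of the lens ring: round, 16 mm across, 272 mm from the post's axis, on the same radius as the lens centre; this point is 205 mm above the bench, the pin stands free from 171 to 223 mm
- stage_top (a point): centre of the top face of the white round stage (120 mm across, black rim), 30 mm above the bench, 210 mm from the post's axis, so the lens can be swung exactly over it. Its arm is clamped: it does not move
- park_top (a point): centre of the top of the small red parking disc (50 mm across), 46 mm above the bench, 210 mm from the post's axis. Its arm is clamped: it does not move
- case: fixed green tool case, open on top, outside 170 mm (own x) x 220 mm (own y) x 55 mm high, walls and floor 5 mm; origin at the centre of its underside; its +x side carries the lid hinge and faces roughly to the robot's left
- case_lid (a joint): lid angle, rad: 0 is shut on the case, about 1.9 fully open (leaning back). A stiff hinge: the lid stays where it is left and must be pushed all the way down, with a few newtons at its free edge
- case_lid_hinge (a point): middle of the lid's hinge line, at the top of the case's +x side; the line runs along the case's y. The lid plate reaches 170 mm from it and is 220 mm long, 8 mm thick
- case_lid_handle (a point): grip point of the black knob on the lid's outer face, half-way along the hinge line; it stands out about 35 mm
- patina_jar: dark jar with a red cap, 60 mm across, 61 mm high, beyond the case; bystander, to be left where it is; origin at the centre of its underside
- mask_tape: roll of cream masking tape, 93 mm across, 19 mm high, near the bench's right edge; bystander, to be left where it is; origin at the centre of its underside
Things that resemble listed ones, but are neither listed nor needed, are in the scene too. Several things have the shape of the setting_block; the one meant has the colours described above.

How it is judged:
On the way:
1. the oilstone lies flat and released within 30 mm of the middle of the white stage, and the released lens is centred over the stage within 15 mm, for two seconds (horizontal distance between oilstone and stage_top below 0.03 m and z of oilstone in the frame of stage_top between -0.006 and 0.006 m and angle between oilstone's own z axis and vertical below 0.1 rad and linear speed of oilstone below 0.03 m/s and horizontal distance between lens_center and stage_top below 0.015 m and contact force between the fingers and anything else below 0.1 N), for 2 s.
At the end, for the whole second after the job is handed in: Lens centre within 15 mm, seen from above, of the red disc's centre; oilstone and every wooden setting block, fid and lead brush present at rest inside the case; lid within 0.06 rad of shut (horizontal distance between lens_center and park_top below 0.015 m and x of oilstone in the frame of case between -0.08 and 0.08 m and y of oilstone in the frame of case between -0.105 and 0.105 m and z of oilstone in the frame of case between -0.002 and 0.045 m and linear speed of each of oilstone, setting_block, fid, lead_brush below 0.03 m/s and x of setting_block in the frame of case between -0.08 and 0.08 m and y of setting_block in the frame of case between -0.105 and 0.105 m and z of setting_block in the frame of case between -0.002 and 0.045 m and x of fid in the frame of case between -0.08 and 0.08 m and y of fid in the frame of case between -0.105 and 0.105 m and z of fid in the frame of case between -0.002 and 0.045 m and x of lead_brush in the frame of case between -0.08 and 0.08 m and y of lead_brush in the frame of case between -0.105 and 0.105 m and z of lead_brush in the frame of case between -0.002 and 0.045 m and value of joint case_lid below 0.06 rad); the robot touches nothing.
It fails at once if the red-capped jar or the tape roll is moved more than 40 mm (distance of any of patina_jar, mask_tape from where it was at the start of the episode above 0.04 m).
Of setting_block, fid, lead_brush only 1 to 3 are there at a start; the rules pass over those that are not, and their reading is None.
At some moment in a run one of setting_block, fid, lead_brush may be knocked a few centimetres aside while the robot is not near it.
Once in a run the grip may slacken for a moment while it holds something.
It also fails if it takes over 208 s, if anything falls off the work surface, if the arm or the gripper's body presses on something with over 40 N, if the wrist force passes 120 N, or if a joint passes its speed limit or range.

## Working session

There is one attempt and no reset: what is moved stays moved. The work goes in short steps, Python scripts to look and compute and a shell command to move; the robot and the scene stay as the last step left them, time stands still between calls to the robot, and variables do not carry over. Pictures are saved under pics/ and viewed, about 12 in all and at most 16, crops included, and the job is handed in when it is done.

```bash
mkdir -p pics; ls; cat > h.py <<'E'
import numpy as np, cv2
from station import ctrl
from scipy.spatial.transform import Rotation as Rn
def cal(c):
    k=ctrl.calibration(c); return k,np.array(k["R"]),np.array(k["t"])
def ray(c,u,v):
    k,R,t=cal(c); K=np.array([[k["fx"],0,k["cx"]],[0,k["fy"],k["cy"]],[0,0,1.]])
    p=cv2.undistortPoints(np.array([[[u,v]]],float),K,np.array([k["k1"],0,0,0.]))[0,0]
    return -R.T@t, R.T@np.array([p[0],p[1],1])
def onz(c,u,v,z):
    o,d=ray(c,u,v); return o+d*(z-o[2])/d[2]
def proj(c,X):
    k,R,t=cal(c); K=np.array([[k["fx"],0,k["cx"]],[0,k["fy"],k["cy"]],[0,0,1.]])
    return cv2.projectPoints(np.array(X,float).reshape(-1,1,3),cv2.Rodrigues(R)[0],t,K,np.array([k["k1"],0,0,0.]))[0][:,0]
def snap(c,name):
    im=ctrl.get_image(c); cv2.imwrite(f"pics/{name}.png",im[:,:,::-1]); return im
def go(p,yaw=None):
    "shift in tool axes (mm) from measured pose to world point p for TCP; yaw = desired world direction angle of jaw (tool y)"
    o=ctrl.get_obs(); R=Rn.from_rotvec(o["tool_rot"]).as_matrix()
    s=R.T@(np.array(p)-o["tool_pos"])*1000
    out=[s.round(1).tolist()]
    if yaw is not None:
        y=R[:,1]; cur=np.arctan2(y[1],y[0]); d=(yaw-cur+np.pi/2)%np.pi-np.pi/2
        out.append(round(-d if R[2,2]<0 else d,3))
    return out
def st():
    o=ctrl.get_obs(); R=Rn.from_rotvec(o["tool_rot"]).as_matrix()
    print("t",round(o["t"],2),"tcp",np.round(o["tool_pos"],4),"F",np.round(o["contact_force"],1),"op",round(o["opening"],4),"jawyaw",round(np.arctan2(R[1,1],R[0,1]),3),"tilt",round(float(R[2,2]),4),"q",np.round(o["q"],2))
E
python3 - <<'E'
from h import *
st(); print(ctrl.grip_point_offset)
for c in ("scene","side","wrist"):
    snap(c,c+"0"); k,R,t=cal(c); print(c,"pos",(-R.T@t).round(3),"fwd",R[2].round(2),k["fx"],k["k1"])
for c in ("scene","side"):
    for l in ["oilstone","setting_block","fid","lead_brush","lens_center","lens_pin","case","case_lid","case_lid_handle","patina_jar","mask_tape"]:
        print(c,l,[(round(b["conf"],2),np.round(b["rect"]).astype(int).tolist()) for b in ctrl.boxes_of(c,l)][:4])
E
```

```text
pics
t 0.0 tcp [ 0.2205 -0.5842  0.2301] F [-0.3  0.4  1.4] op 0.0851 jawyaw -1.21 tilt -1.0 q [-1.33  0.05  1.61 -0.    1.48 -0.12]
0.0187
scene pos [0.148 0.765 1.012] fwd [ 0.39 -0.49 -0.78] 435.834281734631 -0.0040519783678969945
side pos [ 1.11  -0.149  0.77 ] fwd [-0.59  0.41 -0.7 ] 460.112828079088 -0.07609485141718182
wrist pos [ 0.289 -0.559  0.373] fwd [-0.27 -0.1  -0.96] 368.15897483549696 -0.07518785182912252
scene oilstone [(0.74, [359, 268, 38, 26]), (0.66, [236, 277, 85, 79])]
scene setting_block [(0.95, [274, 382, 31, 26]), (0.88, [236, 333, 25, 25])]
scene fid [(0.82, [389, 226, 51, 20])]
scene lead_brush []
scene lens_center [(0.78, [246, 161, 122, 50]), (0.24, [254, 245, 26, 28])]
scene lens_pin [(0.97, [246, 159, 126, 55]), (0.33, [232, 277, 89, 83])]
scene case [(0.61, [237, 264, 125, 102])]
scene case_lid [(0.7, [237, 274, 86, 83])]
scene case_lid_handle [(0.68, [234, 276, 88, 83]), (0.42, [233, 263, 129, 104])]
scene patina_jar [(0.59, [269, 180, 74, 31]), (0.55, [257, 244, 20, 29])]
scene mask_tape [(0.81, [358, 189, 35, 28])]
side oilstone [(0.55, [245, 243, 14, 7])]
side setting_block [(0.78, [414, 220, 18, 16]), (0.75, [223, 255, 16, 21])]
side fid [(0.76, [159, 273, 34, 49]), (0.19, [233, 229, 178, 141])]
side lead_brush [(0.74, [245, 242, 15, 10])]
side lens_center [(0.65, [232, 231, 175, 139])]
side lens_pin [(0.87, [232, 232, 177, 139])]
side case [(0.59, [297, 126, 132, 159])]
side case_lid [(0.73, [347, 124, 86, 108]), (0.54, [231, 229, 179, 145])]
side case_lid_handle [(0.7, [352, 125, 83, 108])]
side patina_jar []
side mask_tape [(0.89, [172, 338, 50, 45]), (0.71, [264, 279, 104, 118])]
```

View pics/scene0.png

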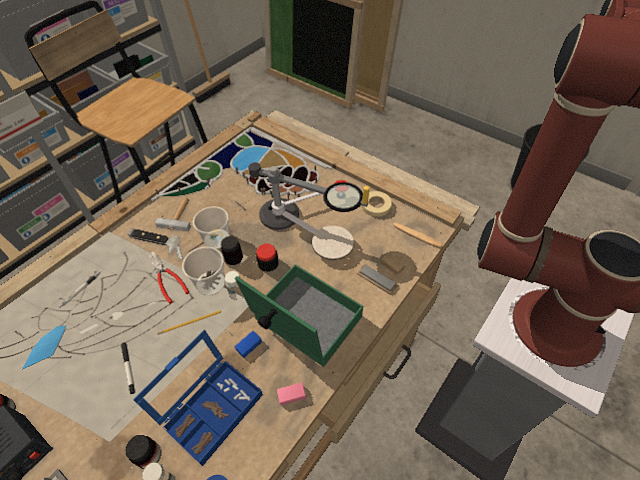

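View pics/side0.png

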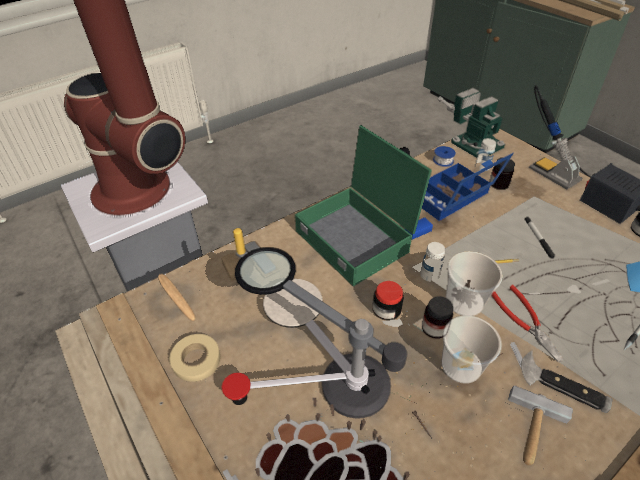

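The scene picture shows the oilstone at about (378,278), the fid at (416,235), the stage at (333,242), the pin at (366,192), and the case at (310,315) with its lid open. The pink block (291,394) and blue block (249,345) are look-alikes. I see no brown block or brush so far. Next I'll look at enlarged crops and take measurements.

```bash
python3 - <<'E'
from h import *
a=cv2.imread("pics/scene0.png")[150:370,225:465]; b=cv2.imread("pics/side0.png")[190:420,140:420]
a=cv2.resize(a,None,fx=3.3,fy=2.7,interpolation=cv2.INTER_CUBIC) if 0 else cv2.resize(a,None,fx=2.7,fy=2.7,interpolation=cv2.INTER_CUBIC)
b=cv2.resize(b,None,fx=2.6,fy=2.6,interpolation=cv2.INTER_CUBIC)
cv2.imwrite("pics/ca.png",a); cv2.imwrite("pics/cb.png",b)
ctrl.get_image("scene")
for l,z in (("oilstone",.014),("fid",.010)):
    for o in ctrl.outline_of("scene",l)[:2]:
        ys,xs=np.nonzero(o["mask"]); P=np.array([onz("scene",x,y,z)[:2] for x,y in zip(xs,ys)],np.float32)
        r=cv2.minAreaRect(P); m=P.mean(0); w,v=np.linalg.eigh(np.cov(P.T)); print(l,round(o["conf"],2),"rect",r,"mean",m,"ax",np.arctan2(v[1,1],v[0,1]),"len",np.sqrt(12*w))
for l in ("case","case_lid"):
    for o in ctrl.outline_of("scene",l)[:1]: print(l,o["rect"])
ctrl.get_image("side")
for o in ctrl.outline_of("side","fid")[:1]:
        ys,xs=np.nonzero(o["mask"]); P=np.array([onz("side",x,y,.01)[:2] for x,y in zip(xs,ys)],np.float32)
        w,v=np.linalg.eigh(np.cov(P.T)); print("fid side",cv2.minAreaRect(P),P.mean(0),np.arctan2(v[1,1],v[0,1]),np.sqrt(12*w))
E
```

```text
oilstone 0.72 rect ((0.4399017095565796, 0.1581551730632782), (0.04055352509021759, 0.11088616400957108), 88.54461669921875) mean [0.43933454 0.15869695] ax 3.1091131197883657 len [0.03962715 0.10997743]
fid 0.71 rect ((0.433767706155777, -0.04605380445718765), (0.14885205030441284, 0.02888316661119461), 1.8899978399276733) mean [ 0.43381265 -0.04552573] ax -3.0717099155376184 len [0.02519352 0.13732864]
case [236.2, 264.6, 125.8, 102.6]
case_lid [234.2, 274.4, 88.3, 83.1]
fid side ((0.43553483486175537, -0.04877910017967224), (0.15460969507694244, 0.02343039959669113), 4.625232219696045) [ 0.43318155 -0.04914321] -3.0730214685025983 [0.02051351 0.13912024]
```

View pics/ca.png

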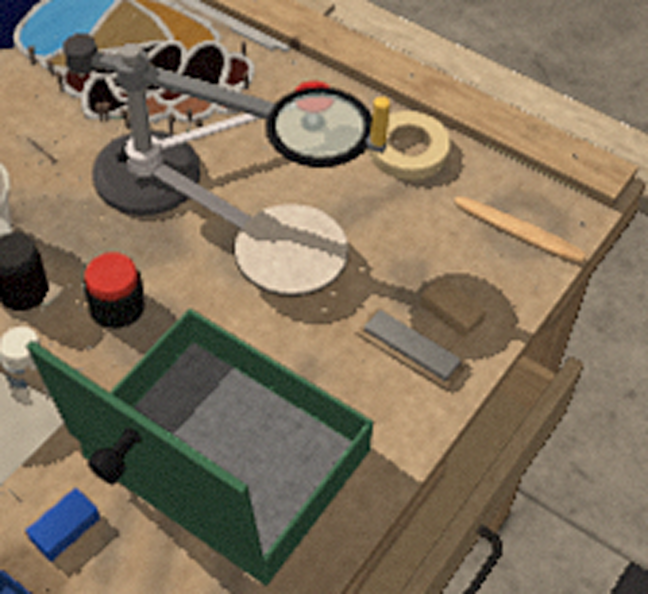

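View pics/cb.png

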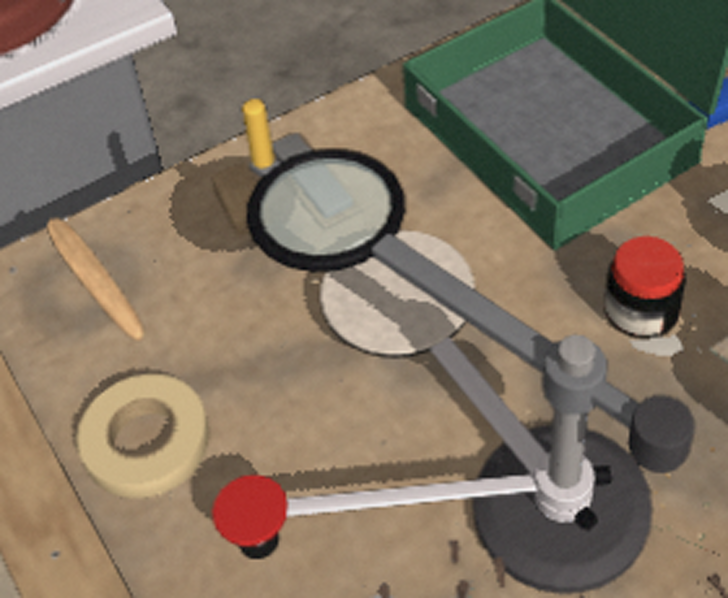

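The enlarged crops show the brown setting block in the lens's shadow, at scene ≈(392,263) and side ≈(228,263). There is no brush. Now I'll triangulate the fixed points.

```bash
python3 - <<'E'
from h import *
S=lambda x,y:(225+x/2.7,150+y/2.7); D=lambda x,y:(140+x/2.6,190+y/2.6)
def two(n,a,b,z):
    A=onz("scene",*S(*a),z)[:2] if a else None; B=onz("side",*D(*b),z)[:2] if b else None
    print(n,None if A is None else A.round(4),None if B is None else B.round(4)); return A if b is None else B if a is None else (A+B)/2
st_=two("stage",(291.5,249.5),(398,293.5),.03)
pk=two("park",(313,96),(250,511),.046)
ln=two("lens(z.17)",(318,125),(326,209),.168)
pt=two("pin top",(381,99),(254,105),.223)
post=two("base",(147,172),(562,507),.012)
pin5=two("posttop",(137,62),(577,345),.19)
# post from stage & park with 210mm
d=pk-st_; m=(pk+st_)/2; L=np.linalg.norm(d); h=np.sqrt(.21**2-L*L/4); n=np.array([-d[1],d[0]])/L
print("post cand",m+h*n,m-h*n,"dist park-stage",L)
for a,b in ((190,312),(372,423)),((372,423),(268,582)):
    A=onz("scene",*S(*a),.055);B=onz("scene",*S(*b),.055);print(A.round(4),B.round(4),np.linalg.norm(A-B))
# side: corners of rim
for n,a in (("near -x far?",(555,243)),("",(405,68)),("",(703,120)),("",(548,0))): print("side rim",onz("side",*D(*a),.055).round(4))
# block top z .022 corners scene
P=[onz("scene",*S(*p),.022)[:2].round(4).tolist() for p in ((434,287),(420,304),(468,330),(482,314))]; print("block",P)
print("block side",[onz("side",*D(*p),.022)[:2].round(4).tolist() for p in ((228,168),(240,228))])
print("lid corner hinge dir; lid tip scene",S(30,345),S(245,490))
E
```

```text
stage [0.6015 0.1404] [0.6113 0.1353]
park [ 0.7094 -0.0471] [ 0.7145 -0.0489]
lens(z.17) [0.6104 0.0857] [0.6161 0.0825]
pin top [0.5524 0.0666] [0.5526 0.0703]
base [0.8089 0.1374] [0.8195 0.1313]
posttop [0.7983 0.1413] [0.8125 0.1375]
post cand [0.81634828 0.13423021] [ 0.5019972  -0.04436315] dist park-stage 0.21374706701752097
[0.6235 0.2803 0.055 ] [0.4089 0.2756 0.055 ] 0.2146625108232336
[0.4089 0.2756 0.055 ] [0.393  0.4554 0.055 ] 0.1804386779478094
side rim [0.6593 0.2513 0.055 ]
side rim [0.4198 0.2709 0.055 ]
side rim [0.6277 0.4396 0.055 ]
side rim [0.4196 0.4355 0.055 ]
block [[0.457, 0.0862], [0.4569, 0.1133], [0.4007, 0.1114], [0.3995, 0.0859]]
block side [[0.405, 0.0942], [0.4722, 0.0701]]
lid corner hinge dir; lid tip scene (236.11111111111111, 277.77777777777777) (315.74074074074076, 331.48148148148147)
```

```bash
python3 -c "
from h import *
print(go([.48,.02,.33],-np.pi/2)); print(go([.22,-.585,.33]))"
```

```text
[[456.2, -474.2, -98.7], np.float64(0.361)]
[[-0.7, 0.0, -98.7]]
```

```bash
python3 -m creep '[[0,0,0,-35,0],[0,20,-20,-70,0],[0,45,-45,-99,0],[0,70,-74,-99,0.1],[0,98,-102,-99,0.2],[0,126,-131,-99,0.3],[0,154,-160,-99,0.36],[0,182,-189,-99,0.36],[0,210,-218,-99,0.36],[0,238,-247,-99,0.36],[0,266,-276,-99,0.36],[0,294,-305,-99,0.36]]' 40
python3 -c "
from h import *
st();print(go([.48,.02,.33],-np.pi/2))"
```

```text
t: 2.6
tool_pos: [0.3883, -0.1938, 0.3306]
tool_rot: [3.141, 0.0, 0.002]
contact_force: [1.2, -0.9, 0.5]
opening: 0.0855
t 2.6 tcp [ 0.3883 -0.1938  0.3306] F [ 1.2 -0.9  0.5] op 0.0855 jawyaw -1.571 tilt -1.0 q [-0.63 -0.46  1.89  0.    1.71  0.94]
[[91.8, -213.7, 0.6], np.float64(0.0)]
```

```bash
python3 -m creep '[[0,16,-36,0,0],[0,31,-72,0,0],[0,46,-107,0,0],[0,61,-143,0,0],[0,76,-178,0,0],[0,92,-214,0,0],[0,92,-214,0,0],[0,92,-214,0,0]]'
python3 - <<'E'
from h import *
st(); snap("wrist","w1")
for l,z in (("oilstone",.014),("setting_block",.022),("fid",.010),("lens_pin",.17),("lead_brush",.026)):
    for o in ctrl.outline_of("wrist",l)[:2]:
        ys,xs=np.nonzero(o["mask"]); P=np.array([onz("wrist",x,y,z)[:2] for x,y in zip(xs,ys)],np.float32)
        r=cv2.minAreaRect(P); print(l,round(o["conf"],2),np.round(o["rect"]),"rect",np.round(r[0],4),np.round(r[1],3),round(r[2],1),"mean",P.mean(0).round(4))
E
```

```text
t: 3.27
tool_pos: [0.4801, 0.0203, 0.3302]
tool_rot: [3.141, 0.008, -0.001]
contact_force: [0.3, -0.3, 0.5]
opening: 0.0852
t 3.27 tcp [0.4801 0.0203 0.3302] F [ 0.3 -0.3  0.5] op 0.0852 jawyaw -1.566 tilt -1.0 q [-0.11 -0.34  1.8  -0.    1.68  1.45]
oilstone 0.57 [203. 173.  36.  84.] rect [0.4421 0.1498] [0.042 0.109] 88.6 mean [0.4434 0.1491]
setting_block 0.98 [249. 196.  35.  55.] rect [0.4328 0.0861] [0.035 0.065] 79.8 mean [0.4334 0.086 ]
fid 0.7 [361. 160.  19. 116.] rect [ 0.4306 -0.0493] [0.155 0.023] 4.8 mean [ 0.4336 -0.0486]Traceback (most recent call last):
  File "<stdin>", line 5, in <module>
  File "h.py", line 11, in onz
    o,d=ray(c,u,v); return o+d*(z-o[2])/d[2]
        ~~~^^^^^^^
  File "h.py", line 7, in ray
    k,R,t=cal(c); K=np.array([[k["fx"],0,k["cx"]],[0,k["fy"],k["cy"]],[0,0,1.]])
          ~~~^^^
  File "h.py", line 5, in cal
    k=ctrl.calibration(c); return k,np.array(k["R"]),np.array(k["t"])
ValueError: time passes only in moves, steps and waits
```

View pics/w1.png

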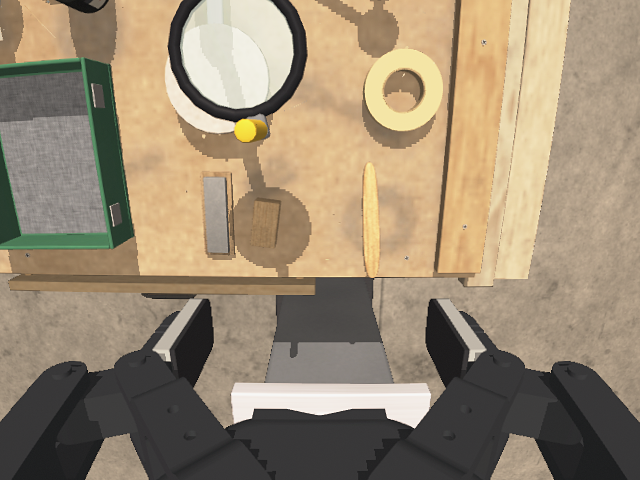

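The wrist picture shows the oilstone at (218,214), the block at (265,223), the fid at (370,220), the pin top at (245,131), part of the stage under the ring at (238,45), and the tape at (403,90). Next I need the pin position.

```bash
python3 - <<'E'
from h import *
p=onz("wrist",245,131,.223); print("pin",p.round(4), "lens",onz("wrist",238,48,.168).round(4),"px")
print("proj check of scene pin", proj("scene",[p]), proj("side",[p]))
print("over pin",go([p[0],p[1],.30]))
E
```

```text
pin [0.5488 0.066  0.223 ] lens [0.6104 0.0792 0.168 ] px
proj check of scene pin [[367.40940232 187.11876623]] [[234.47125535 230.20528713]]
over pin [[69.1, -48.8, 30.4]]
```

```bash
python3 -m creep '[[0,23,-16,0,0],[0,46,-32,0,0],[0,69,-48,10,0],[0,69,-48,50,0],[0,69,-48,90,0],[0,69,-48,125,0],[0,69,-48,141,0],[0,69,-48,141,0],[0,69,-48,141,0],[140,69,-48,141,0],[255,69,-48,141,0],[255,69,-48,141,0]]' 30
python3 -m creep '[[255,0,0,0,0],[255,0,0,0,0],[255,0,0,0,0],[255,0,0,0,0]]'
python3 - <<'E'
from h import *
st()
E
```

```text
t: 4.52
tool_pos: [0.5502, 0.0663, 0.192]
tool_rot: [3.142, 0.001, 0.007]
contact_force: [0.5, 0.3, -0.5]
opening: 0.0515
t: 4.85
tool_pos: [0.5493, 0.0668, 0.1902]
tool_rot: [-3.141, -0.002, -0.002]
contact_force: [0.7, 1.4, 2.8]
opening: 0.0151
t 4.85 tcp [0.5493 0.0668 0.1902] F [0.7 1.4 2.8] op 0.0151 jawyaw -1.57 tilt -1.0 q [-0.01 -0.09  1.82  0.    1.41  1.56]
```

```bash
python3 -m creep '[[255,3.5,13,0,0],[255,7.6,26,0,0],[255,17.8,51.3,0,0],[255,30.4,75.4,0,0],[255,45.4,98,0,0],[255,62.6,119.1,0,0],[255,81.8,138.4,0,0],[255,102.8,155.6,0,0],[255,115,164,0,0],[255,126.9,171.5,0,0],[255,126.9,171.5,0,0],[255,126.9,171.5,0,0]]'
python3 - <<'E'
from h import *
st(); snap("wrist","w2"); snap("side","s2")
cv2.imwrite("pics/m2.png",np.hstack([cv2.imread("pics/w2.png")[:330,:],cv2.resize(cv2.imread("pics/s2.png")[190:420,140:420],(402,330))])[:, :])
E
```

```text
t: 5.85
tool_pos: [0.6782, -0.1051, 0.1902]
tool_rot: [-3.139, -0.0, -0.007]
contact_force: [5.0, 5.5, 3.2]
opening: 0.0153
t 5.85 tcp [ 0.6782 -0.1051  0.1902] F [5.  5.5 3.2] op 0.0153 jawyaw -1.571 tilt -1.0 q [-0.26  0.22  1.5   0.    1.42  1.31]
```

View pics/w2.png

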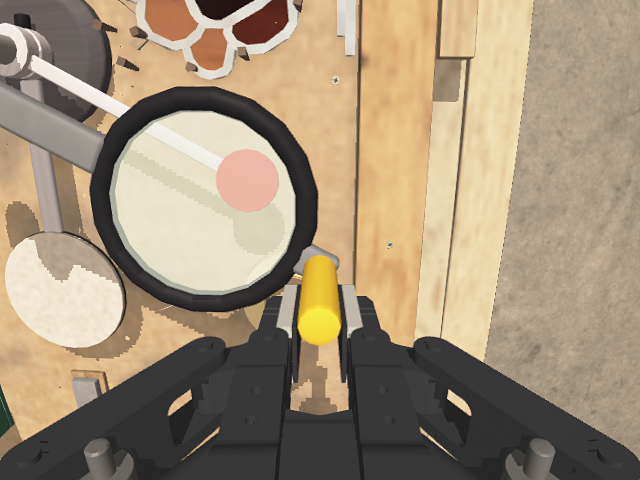

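The wrist view, with the pin gripped, shows the stage whole at (65,290), the red disc at (248,180), the ring centre at about (204,198) and the pin top at (319,326).

```bash
python3 - <<'E'
from h import *
im=cv2.imread("pics/w2.png"); hsv=cv2.cvtColor(im,cv2.COLOR_BGR2HSV)
red=((hsv[...,0]<8)|(hsv[...,0]>172))&(hsv[...,1]>50)&(hsv[...,2]>190); red[:, :205]=0; red[:,290:]=0; red[:140]=0; red[220:]=0
ys,xs=np.nonzero(red); (c,ax,a)=cv2.fitEllipse(cv2.findContours(red.astype(np.uint8),0,1)[0][0]) ; print("red",xs.mean(),ys.mean(),len(xs))
s=np.array([[5,285],[40,233],[70,233],[124,300],[120,325],[85,347],[60,345],[20,320]],np.float32)
e=cv2.fitEllipse(s); print("stage e",e)
S=onz("wrist",*e[0],.03); P=onz("wrist",xs.mean(),ys.mean(),.046); L=onz("wrist",204,198.5,.168); pin=onz("wrist",319,326,.223)
edge=[onz("wrist",*q,.03)[:2] for q in s]; print("stage radii",[round(np.linalg.norm(q-S[:2]),4) for q in edge])
for n,v in zip(("stage","park","lens","pin"),(S,P,L,pin)): print(n,v.round(4),proj("scene",[v]).round(0),proj("side",[v]).round(0))
print("S-P",np.linalg.norm((S-P)[:2]),"L-P",(L-P)[:2])
d=(P-S)[:2];l=np.linalg.norm(d);n=np.array([-d[1],d[0]])/l;print("post",(P+S)[:2]/2+n*np.sqrt(.21**2-l*l/4))
# post from pin chord (tcp .5493,.0668 offset consistent?) and lens/pin directions
u=(L-pin)[:2]; u/=np.linalg.norm(u); print("post via lens", L[:2]+u*.21, "lens-pin",np.linalg.norm((L-pin)[:2]))
E
```

```text
Traceback (most recent call last):
cv2.error: OpenCV(4.12.0) /io/opencv/modules/imgproc/src/shapedescr.cpp:361: error: (-201:Incorrect size of input array) There should be at least 5 points to fit the ellipse in function 'fitEllipseNoDirect'
```

```bash
python3 - <<'E'
from h import *
s=np.array([[5,285],[40,233],[70,233],[124,300],[120,325],[85,347],[60,345],[20,320]],np.float32)
e=cv2.fitEllipse(s); print("stage e",e)
S=onz("wrist",*e[0],.03); P=onz("wrist",247.5,180.5,.046); L=onz("wrist",204,198.5,.168); pin=onz("wrist",319,326,.223)
edge=[onz("wrist",*q,.03)[:2] for q in s]; print("stage radii",[round(np.linalg.norm(q-S[:2]),4) for q in edge])
for n,v in zip(("stage","park","lens","pin"),(S,P,L,pin)): print(n,v.round(4),proj("scene",[v]).round(0),proj("side",[v]).round(0))
print("S-P",np.linalg.norm((S-P)[:2]),"L-P",(L-P)[:2])
d=(P-S)[:2];l=np.linalg.norm(d);n=np.array([-d[1],d[0]])/l;print("post",(P+S)[:2]/2+n*np.sqrt(.21**2-l*l/4))
u=(L-pin)[:2]; u/=np.linalg.norm(u); print("post via lens", L[:2]+u*.21, "lens-pin",np.linalg.norm((L-pin)[:2]))
E
```

```text
stage e ((64.68480682373047, 289.4258728027344), (106.1184310913086, 129.88148498535156), 130.187255859375)
stage radii [np.float64(0.0628), np.float64(0.0566), np.float64(0.0577), np.float64(0.0581), np.float64(0.0608), np.float64(0.0627), np.float64(0.064), np.float64(0.0661)]
stage [0.6068 0.1345 0.03  ] [[333. 240.]] [[291. 302.]]
park [ 0.7094 -0.0486  0.046 ] [[341. 185.]] [[235. 384.]]
lens [ 0.7184 -0.0522  0.168 ] [[340. 153.]] [[224. 351.]]
pin [ 0.6852 -0.105   0.223 ] [[361. 133.]] [[174. 332.]]
S-P 0.2098311789132044 L-P [ 0.00907938 -0.00358491]
post [0.81680283 0.13182714]
post via lens [0.83028517 0.12554656] lens-pin 0.062362370503707264
```

```bash
python3 -m creep '[[120,0,0,0,0],[0,0,0,0,0],[0,0,0,0,0],[0,0,0,0,0],[0,0,0,-25,0],[0,0,0,-60,0],[0,0,0,-90,0],[0,-28,-32,-90,0],[0,-57,-64,-90,0],[0,-86,-96,-90,0],[0,-114,-128,-90,0],[0,-143,-160,-90,0]]'
python3 -m creep '[[60,-28,-32,0,0],[110,-57,-64,0,0],[110,-79,-92,20,0],[110,-79,-92,50,0],[110,-79,-92,60,0],[110,-79,-92,60,0],[110,-79,-92,60,0]]'
python3 - <<'E'
from h import *
st(); snap("wrist","w3")
k=ctrl.calibration("wrist")
for l,z in (("oilstone",.014),("setting_block",.022)):
    for o in ctrl.outline_of("wrist",l)[:2]:
        ys,xs=np.nonzero(o["mask"]); P=np.array([onz("wrist",x,y,z)[:2] for x,y in zip(xs[::6],ys[::6])],np.float32)
        r=cv2.minAreaRect(P); print(l,round(o["conf"],2),np.round(o["rect"]),"rect",np.round(r[0],4),np.round(r[1],3),round(r[2],1),"mean",P.mean(0).round(4))
E
```

```text
t: 6.95
tool_pos: [0.5353, 0.0511, 0.2789]
tool_rot: [3.141, -0.0, -0.001]
contact_force: [0.1, 2.0, 0.3]
opening: 0.0856
t: 7.53
tool_pos: [0.458, 0.1416, 0.2191]
tool_rot: [3.141, -0.0, -0.002]
contact_force: [0.8, 0.5, -0.0]
opening: 0.0489
t 7.53 tcp [0.458  0.1416 0.2191] F [ 0.8  0.5 -0. ] op 0.0489 jawyaw -1.571 tilt -1.0 q [ 0.14 -0.3   1.95 -0.    1.49  1.72]
oilstone 0.92 [286. 162.  46. 114.] rect [0.4436 0.1534] [0.039 0.112] 88.7 mean [0.4461 0.1534]
setting_block 0.89 [352. 197.  44.  66.] rect [0.4345 0.0914] [0.034 0.064] 81.4 mean [0.4354 0.0911]
```

View pics/w3.png

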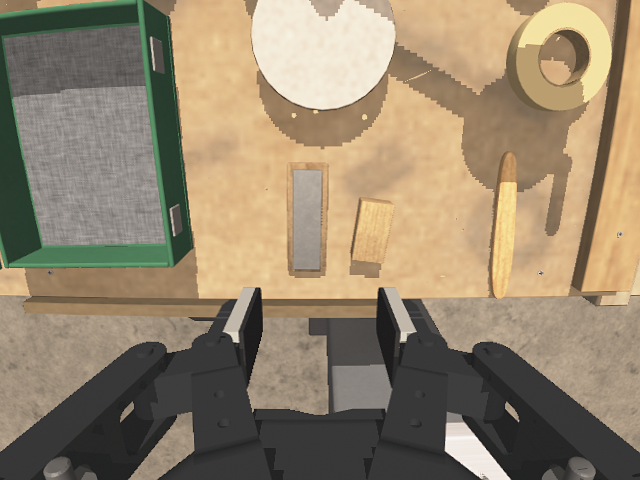

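The wrist picture shows the oilstone at (308,219), the block at (373,230) and the fid at (505,225), clear of each other, with the case to the left. Next is the stone grasp.

```bash
python3 -m creep '[[110,2,-12,40,0],[110,2,-12,80,0],[110,2,-12,120,0],[110,2,-12,160,0],[110,2,-12,190,0],[110,2,-12,207,0],[110,2,-12,215,0],[110,2,-12,215,0],[110,2,-12,215,0],[160,2,-12,215,0],[255,2,-12,215,0],[255,2,-12,215,0]]' 60
python3 -m creep '[[255,0,0,0,0],[255,0,0,0,0],[255,0,0,0,0],[255,0,0,0,0],[255,0,0,-15,0],[255,0,0,-50,0],[255,0,0,-85,0],[255,0,0,-100,0],[255,0,0,-100,0],[255,0,0,-100,0]]'
python3 - <<'E'
from h import *
st(); snap("wrist","w4"); 
k=ctrl.calibration("wrist")
o=ctrl.get_obs(); z=o["tool_pos"][2]+.008
for o in ctrl.outline_of("wrist","oilstone")[:2]:
        ys,xs=np.nonzero(o["mask"]); P=np.array([onz("wrist",x,y,z)[:2] for x,y in zip(xs[::6],ys[::6])],np.float32)
        r=cv2.minAreaRect(P); print(round(o["conf"],2),np.round(o["rect"]),"rect",np.round(r[0],4),np.round(r[1],3),round(r[2],1),P[:,0].max())
E
```

```text
t: 8.68
tool_pos: [0.4622, 0.1546, 0.007]
tool_rot: [-3.141, -0.001, -0.008]
contact_force: [-1.0, -0.9, 6.7]
opening: 0.0263
t: 9.52
tool_pos: [0.4605, 0.1545, 0.1054]
tool_rot: [-3.141, -0.001, -0.005]
contact_force: [-0.5, 0.7, -2.2]
opening: 0.0264
t 9.52 tcp [0.4605 0.1545 0.1054] F [-0.5  0.7 -2.2] op 0.0264 jawyaw -1.57 tilt -1.0 q [ 0.17 -0.18  2.05  0.    1.27  1.74]
```

View pics/w4.png

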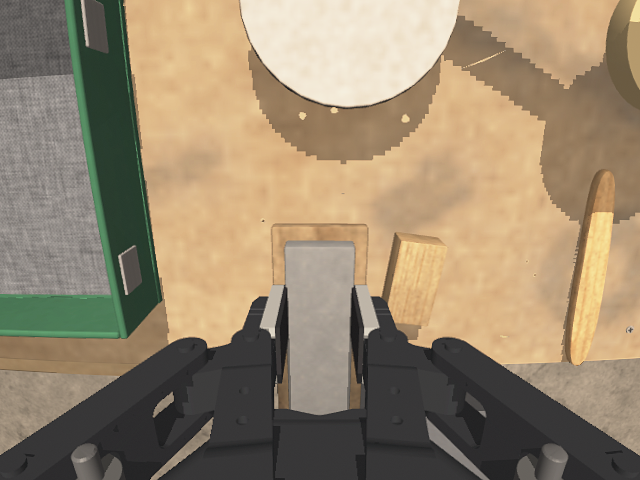

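The stone is held by its grey top, with the base's front edge at row 224, columns 273–368. The block and fid haven't moved. Next I work out the placing shift.

```bash
python3 - <<'E'
from h import *
a=onz("wrist",273,226,.106);b=onz("wrist",368,226,.106);print(a,b,np.linalg.norm(a-b))
c=(a+b)/2-np.array([.056,0,0]);print("centre",c)
o=ctrl.get_obs()["tool_pos"]; print("shift xy world", (np.array([.607,.136])-c[:2])*1000)
e=np.array([[244,0],[262,50],[300,92],[350,106],[400,95],[437,60],[458,10]],float)
W=np.array([onz("wrist",*p,.03)[:2] for p in e]); A=np.c_[2*W,np.ones(7)]; s=np.linalg.lstsq(A,(W**2).sum(1),rcond=None)[0]; print("stage circle",s[:2],np.sqrt(s[2]+s[0]**2+s[1]**2))
E
```

```text
[0.49309718 0.17213014 0.106     ] [0.49309921 0.13494066 0.106     ] 0.03718948434900432
centre [0.4370982 0.1535354 0.106    ]
shift xy world [169.90180395 -17.5353986 ]
stage circle [0.59786362 0.13629816] 0.05667729563403428
```

```bash
python3 -m creep '[[255,15,2,0,0],[255,45,5,0,0],[255,80,9,0,0],[255,115,13,0,0],[255,145,17,0,0],[255,160,17.5,10,0],[255,165,17.5,35,0],[255,165,17.5,55,0],[255,165,17.5,63,0],[255,165,17.5,67,0],[255,165,17.5,67,0],[255,165,17.5,68,0]]'
python3 -m creep '[[255,0,0,0,0],[255,0,0,0,0],[150,0,0,0,0],[110,0,0,0,0],[90,0,0,0,0],[90,0,0,0,0]]'
```

```text
t: 10.62
tool_pos: [0.6234, 0.1367, 0.0369]
tool_rot: [3.141, 0.002, -0.008]
contact_force: [-8.6, -2.2, 16.0]
opening: 0.026
t: 11.12
tool_pos: [0.6243, 0.1369, 0.0354]
tool_rot: [3.141, 0.001, -0.002]
contact_force: [0.3, -0.6, 0.0]
opening: 0.0553
```

```bash
python3 -m creep '[[90,0,0,-15,0],[90,0,0,-50,0],[60,0,0,-90,0],[20,0,0,-130,0],[0,0,0,-170,0],[0,0,0,-210,0],[0,0,20,-230,0],[0,0,50,-230,0],[0,0,80,-230,0],[0,0,80,-230,0],[0,0,80,-230,0]]'
python3 - <<'E'
from h import *
st(); snap("wrist","w5")
k=ctrl.calibration("wrist")
for l,z in (("oilstone",.044),):
    for o in ctrl.outline_of("wrist",l)[:2]:
        ys,xs=np.nonzero(o["mask"]); P=np.array([onz("wrist",x,y,z)[:2] for x,y in zip(xs[::6],ys[::6])],np.float32)
        r=cv2.minAreaRect(P); print(l,round(o["conf"],2),np.round(o["rect"]),"rect",np.round(r[0],4),np.round(r[1],3),round(r[2],1),"mean",P.mean(0).round(4))
E
```

```text
t: 12.03
tool_pos: [0.6249, 0.0558, 0.2674]
tool_rot: [-3.141, 0.002, -0.002]
contact_force: [1.1, -0.4, 0.0]
opening: 0.0854
t 12.03 tcp [0.6249 0.0558 0.2674] F [ 1.1 -0.4  0. ] op 0.0854 jawyaw -1.572 tilt -1.0 q [-0.03  0.04  1.57  0.    1.53  1.54]
oilstone 0.79 [219. 168.  46. 103.] rect [0.6036 0.1365] [0.04  0.108] 89.8 mean [0.6055 0.1365]
```

View pics/w5.png

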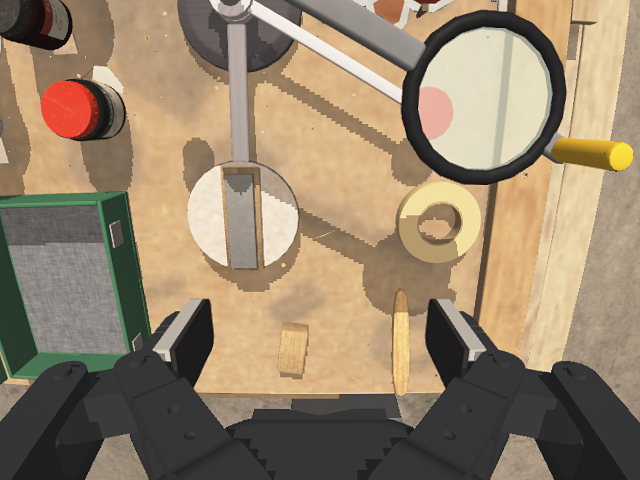

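The stone lies in the middle of the stage ((242,218) against a stage centre of (243,215)). The pin top is at (621,156).

```bash
python3 - <<'E'
from h import *
print("stage",onz("wrist",243.5,215,.03).round(4)); p=onz("wrist",621,156,.223); print("pin",p.round(4),go([p[0],p[1],.19]))
print("post base ring", onz("wrist",238,2,.1).round(4), "lens",onz("wrist",483.5,97.5,.168).round(4))
E
```

```text
stage [0.6056 0.1378 0.03  ]
pin [ 0.6849 -0.1014  0.223 ] [[60.0, 158.9, 76.6]]
post base ring [0.7893 0.1191 0.1   ] lens [ 0.7154 -0.0461  0.168 ]
```

```bash
python3 -m creep '[[0,14,36,0,0],[0,28,74,0,0],[0,43,112,0,0],[0,60,155,0,0],[0,60,158,20,0],[0,60,158,50,0],[0,60,158,72,0],[0,60,158,77,0],[0,60,158,77,0],[140,60,158,77,0],[255,60,158,77,0],[255,60,158,77,0]]' 30
python3 -m creep '[[255,0,0,0,0],[255,0,0,0,0],[255,0,0,0,0],[255,0,0,0,0]]'
python3 - <<'E'
from h import *
st()
E
```

```text
t: 13.13
tool_pos: [0.6863, -0.1008, 0.1921]
tool_rot: [3.141, 0.002, 0.006]
contact_force: [0.5, 0.4, 1.3]
opening: 0.0516
t: 13.47
tool_pos: [0.6846, -0.1043, 0.191]
tool_rot: [3.135, -0.001, -0.001]
contact_force: [-3.9, -8.5, 4.1]
opening: 0.0154
t 13.47 tcp [ 0.6846 -0.1043  0.191 ] F [-3.9 -8.5  4.1] op 0.0154 jawyaw -1.572 tilt -1.0 q [-0.26  0.23  1.48 -0.01  1.43  1.32]
```

```bash
python3 -m creep '[[255,-12,-6,0,0],[255,-23,-13,0,0],[255,-45,-30,0,0],[255,-64,-48,0,0],[255,-82,-68,0,0],[255,-98,-90,0,0],[255,-112,-114,0,0],[255,-123,-139,0,0],[255,-131,-164,0,0],[255,-137,-190,0,0],[255,-140,-217,0,0],[255,-141,-231,0,0]]'
python3 -m creep '[[255,0,-8,0,0],[255,0,-8,0,0],[255,0,-8,0,0]]'
python3 - <<'E'
from h import *
st(); snap("wrist","w6")
E
```

```text
t: 14.47
tool_pos: [0.5423, 0.1315, 0.1907]
tool_rot: [3.141, 0.002, -0.003]
contact_force: [-3.8, -3.0, 2.7]
opening: 0.0149
t: 14.72
tool_pos: [0.5426, 0.1391, 0.1906]
tool_rot: [-3.14, -0.003, 0.004]
contact_force: [-7.3, 0.9, 6.6]
opening: 0.0147
t 14.72 tcp [0.5426 0.1391 0.1906] F [-7.3  0.9  6.6] op 0.0147 jawyaw -1.569 tilt -1.0 q [ 0.12 -0.07  1.8   0.    1.41  1.69]
```

View pics/w6.png

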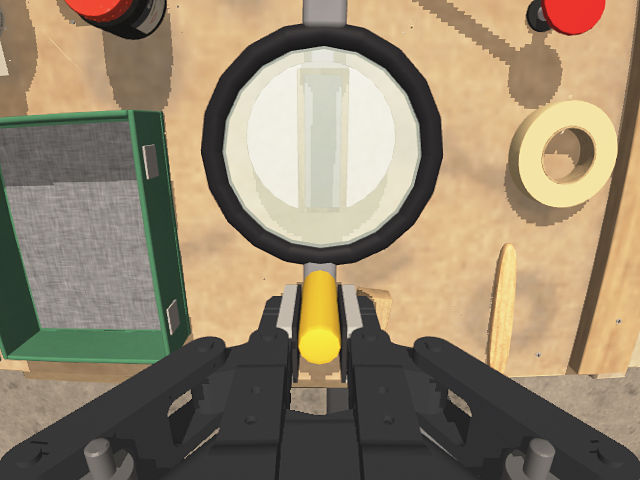

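The ring centre (322,144) sits over the stage centre (320,138) and the stone. I'll release, rise clear and wait.

```bash
python3 -m creep '[[120,0,0,0,0],[0,0,0,0,0],[0,0,0,0,0],[0,0,0,0,0],[0,0,0,-25,0],[0,0,0,-60,0],[0,0,0,-90,0],[0,0,0,-90,0],[0,0,0,-90,0],[0,0,0,-90,0],[0,0,0,-90,0],[0,0,0,-90,0]]'
for i in 1 2 3; do python3 -m creep '[[0,0,0,0,0],[0,0,0,0,0],[0,0,0,0,0],[0,0,0,0,0],[0,0,0,0,0],[0,0,0,0,0],[0,0,0,0,0],[0,0,0,0,0],[0,0,0,0,0],[0,0,0,0,0],[0,0,0,0,0],[0,0,0,0,0]]' | head -1; done
python3 - <<'E'
from h import *
st(); im=snap("wrist","w7")
hsv=cv2.cvtColor(im,cv2.COLOR_RGB2HSV)
# yellow pin top & ring
y=((hsv[...,0]>22)&(hsv[...,0]<32)&(hsv[...,1]>190)).astype(np.uint8); n,l,s,c=cv2.connectedComponentsWithStats(y); i=1+s[1:,4].argmax(); print("pin blob",s[i],c[i])
g=(im.max(2)<62).astype(np.uint8); g[300:]=0; n,l,s,c=cv2.connectedComponentsWithStats(g); print([(s[i].tolist(),c[i].round(1).tolist()) for i in range(1,n) if s[i,4]>800])
w=((hsv[...,2]>215)&(hsv[...,1]<60)).astype(np.uint8);n,l,s,c=cv2.connectedComponentsWithStats(w); print([(s[i].tolist(),c[i].round(1).tolist()) for i in range(1,n) if s[i,4]>800])
E
```

```text
t: 15.77
tool_pos: [0.5431, 0.1377, 0.2772]
tool_rot: [3.141, 0.001, -0.005]
contact_force: [-0.4, 0.5, -0.1]
opening: 0.0851
t: 16.77
t: 17.77
t: 18.77
t 18.77 tcp [0.5439 0.1379 0.2793] F [ 0.1 -0.2  0.1] op 0.0856 jawyaw -1.57 tilt -1.0 q [ 0.12 -0.12  1.71 -0.    1.56  1.69]
pin blob [307 225  20  29 329] [317.33130699 237.88449848]
[([133, 0, 64, 59, 851], [173.8, 37.9]), ([241, 63, 158, 158, 5842], [318.9, 138.2])]
[([0, 0, 68, 88, 3505], [27.0, 48.9]), ([256, 78, 127, 130, 11396], [319.0, 140.7])]
```

The lens stayed centred and released for over 3 s. Now I'll park the magnifier.

```bash
python3 -m creep '[[0,0,0,20,0],[0,0,0,55,0],[0,0,0,80,0],[0,0,0,88,0],[0,0,0,88,0],[140,0,0,88,0],[255,0,0,88,0],[255,0,0,88,0],[255,0,0,88,0],[255,0,0,88,0],[255,0,0,88,0],[255,0,0,88,0]]' 30
python3 -m creep '[[255,0.5,14,0,0],[255,1,27,0,0],[255,4.3,54,0,0],[255,10.5,80.6,0,0],[255,19.3,106.3,0,0],[255,30.7,131,0,0],[255,44.4,154.5,0,0],[255,60.4,176.4,0,0],[255,78.6,196.7,0,0],[255,98.6,215,0,0],[255,120.4,231.3,0,0],[255,128,237,0,0]]'
python3 -m creep '[[255,7.5,4,0,0],[255,7.5,4,0,0],[255,7.5,4,0,0]]'
python3 - <<'E'
from h import *
st(); im=snap("wrist","w8")
E
```

```text
t: 19.82
tool_pos: [0.5443, 0.138, 0.1924]
tool_rot: [-3.141, -0.001, -0.002]
contact_force: [0.1, 0.2, 2.3]
opening: 0.0147
t: 20.82
tool_pos: [0.6748, -0.1003, 0.1922]
tool_rot: [-3.139, 0.001, -0.006]
contact_force: [1.0, 7.0, 5.7]
opening: 0.015
t: 21.07
tool_pos: [0.6804, -0.1037, 0.1922]
tool_rot: [3.141, 0.0, 0.004]
contact_force: [0.9, 0.1, 4.7]
opening: 0.0154
t 21.07 tcp [ 0.6804 -0.1037  0.1922] F [0.9 0.1 4.7] op 0.0154 jawyaw -1.571 tilt -1.0 q [-0.26  0.22  1.49 -0.    1.42  1.31]
```

View pics/w8.png

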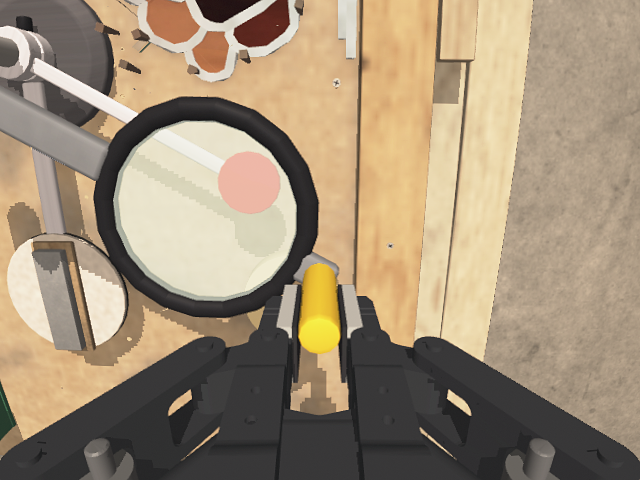

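The ring centre is at about (206,206) and the disc at (249,182). I'll check the fit in world coordinates and against the directions from the post.

```bash
python3 - <<'E'
from h import *
L=onz("wrist",206.5,206.5,.166);P=onz("wrist",249.5,182.5,.046);pin=onz("wrist",319,336,.223);S=onz("wrist",67,291,.03)
for n,v in zip("L P pin S".split(),(L,P,pin,S)): print(n,v.round(4))
print("L-P",((L-P)[:2]*1000).round(1))
im=snap("side","s8"); hsv=cv2.cvtColor(im,cv2.COLOR_RGB2HSV)
m=(((hsv[...,0]<8)|(hsv[...,0]>172))&(hsv[...,1]>60)).astype(np.uint8); m[:, :150]=0;m[:,300:]=0;m[:300]=0
n,l,s,c=cv2.connectedComponentsWithStats(m); print("red",[(s[i].tolist(),c[i].round(1)) for i in range(1,n) if s[i,4]>40])
cv2.imwrite("pics/s8c.png",cv2.resize(im[280:430,140:330,::-1],None,fx=4,fy=4,interpolation=cv2.INTER_CUBIC))
E
```

```text
L [ 0.7161 -0.0505  0.166 ]
P [ 0.7095 -0.0488  0.046 ]
pin [ 0.6825 -0.1035  0.223 ]
S [0.6064 0.1345 0.03  ]
L-P [ 6.7 -1.7]
red [([221, 374, 30, 27, 575], array([236.2, 387.5])), ([260, 444, 23, 30, 378], array([270. , 457.4])), ([275, 444, 25, 36, 446], array([289.7, 464.8]))]
```

View pics/s8c.png

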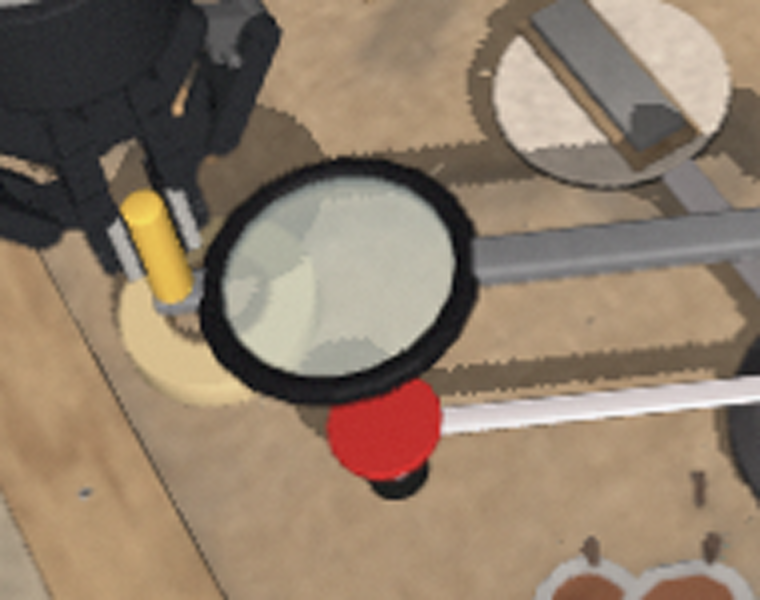

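```bash
python3 - <<'E'
from h import *
L=onz("side",224.6,350,.166);P=onz("side",236.2,386.2,.046);print(L.round(4),P.round(4),((L-P)[:2]*1000).round(1))
E
```

```text
[ 0.7165 -0.0506  0.166 ] [ 0.714  -0.0485  0.046 ] [ 2.5 -2.1]
```

The lens overshoots by roughly 3–6 mm. I'll move the pin back 6 mm, release, and go to the block.

```bash
python3 -m creep '[[255,-2.5,-1.5,0,0],[255,-5,-3,0,0],[255,-5,-3,0,0],[255,-5,-3,0,0],[120,-5,-3,0,0],[0,-5,-3,0,0],[0,-5,-3,0,0],[0,-5,-3,0,0],[0,-5,-3,-25,0],[0,-5,-3,-60,0],[0,-5,-3,-90,0],[0,-5,-3,-90,0]]'
python3 -m creep '[[0,-28,-23,0,0],[0,-56,-46,0,0],[0,-84,-69,0,0],[0,-112,-92,0,0],[0,-140,-115,0,0],[0,-168,-138,0,0],[0,-196,-161,20,0],[0,-224,-184,50,0],[0,-240,-196,60,0],[0,-240,-196,60,0],[0,-240,-196,60,0]]'
python3 - <<'E'
from h import *
st(); im=snap("wrist","w9"); ctrl.calibration("wrist")
for l,z in (("oilstone",.044),("setting_block",.022),("fid",.01),("case",.055)):
    for o in ctrl.outline_of("wrist",l)[:2]:
        ys,xs=np.nonzero(o["mask"]); P=np.array([onz("wrist",x,y,z)[:2] for x,y in zip(xs[::6],ys[::6])],np.float32)
        r=cv2.minAreaRect(P); print(l,round(o["conf"],2),np.round(o["rect"]),"rect",np.round(r[0],4),np.round(r[1],3),round(r[2],1),"mean",P.mean(0).round(4))
print(go([.4345,.0914,.1]))
E
```

```text
t: 22.17
tool_pos: [0.6772, -0.1007, 0.2899]
tool_rot: [3.138, 0.001, 0.018]
contact_force: [0.5, -0.6, 2.5]
opening: 0.086
t: 23.08
tool_pos: [0.433, 0.0963, 0.2198]
tool_rot: [3.141, 0.004, -0.003]
contact_force: [0.3, -0.5, 0.1]
opening: 0.0853
t 23.08 tcp [0.433  0.0963 0.2198] F [ 0.3 -0.5  0.1] op 0.0853 jawyaw -1.568 tilt -1.0 q [ 0.05 -0.4   2.03 -0.    1.51  1.62]
oilstone 0.64 [245.   0.  52.  81.] rect [0.5757 0.135 ] [0.04  0.059] 87.8 mean [0.5762 0.1355]
oilstone 0.46 [307. 173.  42.  66.] rect [0.4389 0.089 ] [0.03  0.058] 82.9 mean [0.4396 0.0889]
setting_block 0.77 [306. 173.  41.  66.] rect [0.4348 0.0885] [0.032 0.063] 82.4 mean [0.4354 0.0887]
fid 0.56 [451. 123.  27. 155.] rect [ 0.4336 -0.0468] [0.157 0.023] 3.9 mean [ 0.4352 -0.0471]Traceback (most recent call last):
  File "<stdin>", line 5, in <module>
  File "h.py", line 11, in onz
    o,d=ray(c,u,v); return o+d*(z-o[2])/d[2]
        ~~~^^^^^^^
  File "h.py", line 7, in ray
    k,R,t=cal(c); K=np.array([[k["fx"],0,k["cx"]],[0,k["fy"],k["cy"]],[0,0,1.]])
          ~~~^^^
  File "h.py", line 5, in cal
    k=ctrl.calibration(c); return k,np.array(k["R"]),np.array(k["t"])
ValueError: time passes only in moves, steps and waits
```

View pics/w9.png

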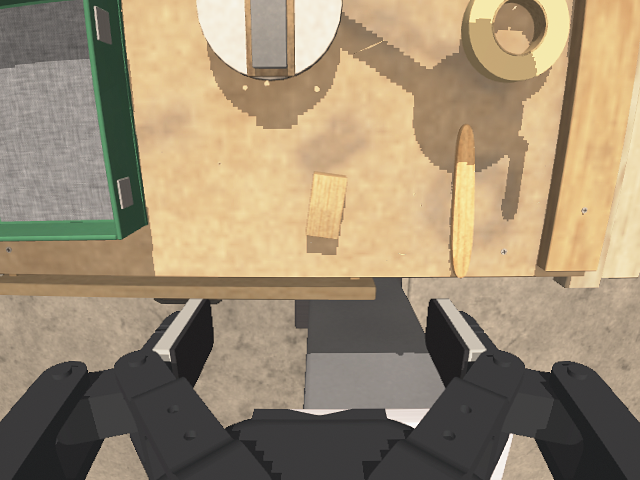

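The block is at (327,205), undisturbed, and its axis leans by about 7.5°. The fid is at (462,200). Now I'll grasp the block.

```bash
python3 - <<'E'
from h import *
print(onz("wrist",122,240,.055).round(4),onz("wrist",147,222,0).round(4),onz("wrist",138,0,0).round(4))
E
python3 -m creep '[[0,2,7.5,40,0.07],[0,2,7.5,80,0.133],[0,2,7.5,120,0.133],[0,2,7.5,160,0.133],[0,2,7.5,195,0.133],[0,2,7.5,209,0.133],[0,2,7.5,214,0.133],[0,2,7.5,214,0.133],[120,2,7.5,214,0.133],[255,2,7.5,214,0.133],[255,2,7.5,214,0.133],[255,2,7.5,214,0.133]]' 60
python3 -m creep '[[255,0,0,0,0],[255,0,0,0,0],[255,0,0,0,0],[255,0,0,-20,0],[255,0,0,-60,0],[255,0,0,-100,0],[255,0,0,-140,0],[255,0,0,-165,0],[255,0,0,-165,0],[255,0,0,-165,0]]'
python3 -c "
from h import *
st()"
```

```text
[0.4109 0.2733 0.055 ] [0.4133 0.2746 0.    ] [0.6225 0.2599 0.    ]
t: 24.33
tool_pos: [0.4378, 0.0883, 0.0089]
tool_rot: [-3.134, 0.207, -0.005]
contact_force: [0.3, -0.1, -0.6]
opening: 0.0387
t: 25.17
tool_pos: [0.4375, 0.0884, 0.1744]
tool_rot: [-3.134, 0.207, -0.007]
contact_force: [0.5, 0.2, -0.4]
opening: 0.0304
t 25.17 tcp [0.4375 0.0884 0.1744] F [ 0.5  0.2 -0.4] op 0.0304 jawyaw -1.703 tilt -1.0 q [ 0.03 -0.36  2.08 -0.    1.42  1.74]
```

```bash
python3 -c "
from h import *
print(go([.44,.30,.22],-np.pi/2))"
```

```text
[[-25.2, -210.2, -45.6], np.float64(-0.132)]
```

```bash
python3 -m creep '[[255,-4,-30,-10,-0.03],[255,-8,-65,-25,-0.06],[255,-12,-100,-40,-0.1],[255,-16,-135,-45,-0.132],[255,-20,-170,-45,-0.132],[255,-24,-200,-45,-0.132],[255,-25,-210,-45,-0.132],[255,-25,-210,-45,-0.132],[255,-25,-210,-45,-0.132]]'
python3 - <<'E'
from h import *
st(); im=snap("wrist","w10"); k=ctrl.calibration("wrist"); np.savez("w10.npz",R=k["R"],t=k["t"])
E
```

```text
t: 25.92
tool_pos: [0.4384, 0.2991, 0.2151]
tool_rot: [3.139, 0.001, -0.005]
contact_force: [0.5, 0.3, -0.7]
opening: 0.0301
t 25.92 tcp [0.4384 0.2991 0.2151] F [ 0.5  0.3 -0.7] op 0.0301 jawyaw -1.57 tilt -1.0 q [ 0.46 -0.16  1.85 -0.    1.46  2.03]
```

View pics/w10.png

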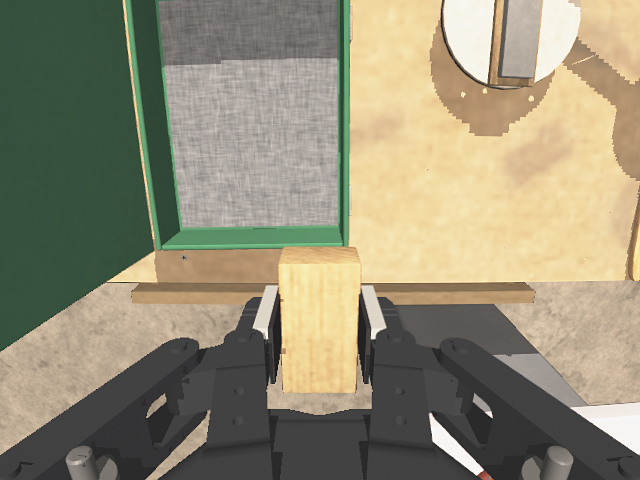

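The near rim runs along row 249, columns 158–348. The left rim edge runs (128,0)→(158,249) and the right one (352,0)→(348,249). The held block is square in the jaws.

```bash
python3 - <<'E'
from h import *
for p in ((158,249),(348,249),(129,0),(352,0),(350,120)): print("rim",p,onz("wrist",*p,.055).round(4))
for p in ((180,228),(340,228),(160,60),(339,60)): print("floor",p,onz("wrist",*p,.005).round(4))
print("block front", onz("wrist",281,249,.215+.012).round(4),onz("wrist",360,249,.227).round(4))
E
```

```text
rim (158, 249) [0.4071 0.4406 0.055 ]
rim (348, 249) [0.407  0.2732 0.055 ]
rim (129, 0) [0.6056 0.4417 0.055 ]
rim (352, 0) [0.6016 0.2737 0.055 ]
rim (350, 120) [0.5148 0.2738 0.055 ]
floor (180, 228) [0.4122 0.4383 0.005 ]
floor (340, 228) [0.4118 0.2774 0.005 ]
floor (160, 60) [0.5696 0.4413 0.005 ]
floor (339, 60) [0.5671 0.2804 0.005 ]
block front [0.4665 0.3129 0.227 ] [0.4665 0.2832 0.227 ]
```

```bash
python3 -m creep '[[255,20,-14,0,0],[255,50,-34,0,0],[255,80,-54,0,0],[255,107,-73,0,0],[255,127,-86,20,0],[255,127,-86,60,0],[255,127,-86,100,0],[255,127,-86,140,0],[255,127,-86,175,0],[255,127,-86,194,0],[255,127,-86,199,0],[255,127,-86,199,0]]'
python3 -m creep '[[255,0,0,0,0],[180,0,0,0,0],[130,0,0,0,0],[130,0,0,0,0],[130,0,0,-10,0],[130,0,0,-50,0],[130,0,0,-90,0],[60,0,0,-130,0],[0,0,0,-170,0],[0,0,0,-200,0],[0,0,0,-200,0]]'
python3 - <<'E'
from h import *
st(); im=snap("wrist","w11"); ctrl.calibration("wrist")
for l,z in (("setting_block",.027),):
    for o in ctrl.outline_of("wrist",l)[:2]:
        ys,xs=np.nonzero(o["mask"]); P=np.array([onz("wrist",x,y,z)[:2] for x,y in zip(xs[::6],ys[::6])],np.float32)
        r=cv2.minAreaRect(P); print(l,round(o["conf"],2),np.round(o["rect"]),"rect",np.round(r[0],4),np.round(r[1],3),round(r[2],1))
print(go([.605,.139,.214],-np.pi/2))
E
```

```text
t: 26.97
tool_pos: [0.5656, 0.3832, 0.0162]
tool_rot: [3.139, -0.004, -0.005]
contact_force: [-0.1, 0.8, -0.2]
opening: 0.0302
t: 27.88
tool_pos: [0.5699, 0.3883, 0.2306]
tool_rot: [-3.133, -0.001, -0.024]
contact_force: [1.1, 0.5, 1.6]
opening: 0.0854
t 27.88 tcp [0.5699 0.3883 0.2306] F [1.1 0.5 1.6] op 0.0854 jawyaw -1.57 tilt -0.9998 q [0.49 0.19 1.46 0.   1.47 2.06]
setting_block 0.96 [308. 182.  33.  63.] rect [0.5594 0.3822] [0.06  0.031] 0.7
[[37.5, 247.8, 7.9], np.float64(0.0)]
```

```bash
python3 -m creep '[[90,0,0,0,0],[90,0,0,0,0],[90,0,0,0,0]]'
python3 -c "
from h import *
st();print(go([.607,.1365,.15],-np.pi/2))"
```

```text
t: 28.23
tool_pos: [0.5653, 0.3853, 0.2159]
tool_rot: [3.14, -0.0, -0.005]
contact_force: [0.6, 0.7, -0.9]
opening: 0.0551
t 28.23 tcp [0.5653 0.3853 0.2159] F [ 0.6  0.7 -0.9] op 0.0551 jawyaw -1.571 tilt -1.0 q [0.49 0.2  1.48 0.   1.47 2.06]
[[41.9, 248.7, 66.2], np.float64(-0.0)]
```

```bash
python3 -m creep '[[90,3,15,0,0],[90,9,50,0,0],[90,15,90,0,0],[90,22,130,0,0],[90,29,170,0,0],[90,36,210,0,0],[90,41,240,0,0],[90,42,248.5,20,0],[90,42,248.5,60,0],[90,42,248.5,100,0],[90,42,248.5,130,0],[90,42,248.5,130,0]]'
python3 - <<'E'
from h import *
st(); im=snap("wrist","w12"); ctrl.calibration("wrist")
for o in ctrl.outline_of("wrist","oilstone")[:2]:
    ys,xs=np.nonzero(o["mask"]); P=np.array([onz("wrist",x,y,.04)[:2] for x,y in zip(xs[::6],ys[::6])],np.float32)
    r=cv2.minAreaRect(P); print(round(o["conf"],2),np.round(o["rect"]),"rect",np.round(r[0],4),np.round(r[1],3),round(r[2],1))
E
```

```text
t: 29.23
tool_pos: [0.6019, 0.1353, 0.0789]
tool_rot: [3.14, -0.002, -0.025]
contact_force: [-1.6, -0.0, -0.8]
opening: 0.0553
t 29.23 tcp [0.6019 0.1353 0.0789] F [-1.6 -0.  -0.8] op 0.0553 jawyaw -1.572 tilt -0.9999 q [ 0.1   0.18  1.74 -0.    1.24  1.67]
0.69 [276. 161.  80. 194.] rect [0.6066 0.1377] [0.041 0.114] 89.6
```

```bash
python3 -m creep '[[90,0,-1,15,0],[90,0,-1,35,0],[90,0,-1,46,0],[90,0,-1,49,0],[90,0,-1,49,0],[160,0,-1,49,0],[255,0,-1,49,0],[255,0,-1,49,0],[255,0,-1,49,0],[255,0,-1,49,0],[255,0,-1,49,0],[255,0,-1,49,0]]' 70
python3 -m creep '[[255,0,0,-10,0],[255,0,0,-40,0],[255,0,0,-75,0],[255,0,0,-110,0],[255,0,0,-140,0],[255,0,0,-150,0],[255,0,0,-150,0],[255,0,0,-150,0],[255,0,0,-150,0]]'
python3 - <<'E'
from h import *
st(); im=snap("wrist","w13"); ctrl.calibration("wrist")
for o in ctrl.outline_of("wrist","oilstone")[:2]:
    ys,xs=np.nonzero(o["mask"]); print(o["conf"],np.round(o["rect"]))
print(go([.51,.325,.187],-np.pi/2))
E
```

```text
t: 30.33
tool_pos: [0.6096, 0.1383, 0.0416]
tool_rot: [-3.142, 0.0, -0.005]
contact_force: [-1.3, -1.3, 6.1]
opening: 0.0241
t: 31.08
tool_pos: [0.6066, 0.138, 0.186]
tool_rot: [3.141, -0.0, -0.008]
contact_force: [-0.0, 0.3, -2.1]
opening: 0.024
t 31.08 tcp [0.6066 0.138  0.186 ] F [-0.   0.3 -2.1] op 0.024 jawyaw -1.571 tilt -1.0 q [ 0.1   0.08  1.66 -0.    1.41  1.68]
0.73 [270. 188.  99. 227.]
[[-96.6, -186.9, -0.8], np.float64(-0.0)]
```

```bash
python3 -m creep '[[255,-8,-15,0,0],[255,-22,-43,0,0],[255,-36,-72,0,0],[255,-51,-101,0,0],[255,-67,-130,0,0],[255,-82,-158,0,0],[255,-92,-178,0,0],[255,-96,-186,10,0],[255,-96,-186,40,0],[255,-96,-186,75,0],[255,-96,-186,110,0],[255,-96,-186,120,0]]'
python3 -m creep '[[255,0,0,10,0],[255,0,0,30,0],[255,0,0,40,0],[255,0,0,46,0],[255,0,0,48,0],[255,0,0,48,0],[190,0,0,48,0],[140,0,0,48,0],[120,0,0,48,0],[120,0,0,48,0],[120,0,0,48,0]]'
python3 -m creep '[[120,0,0,-15,0],[120,0,0,-50,0],[60,0,0,-90,0],[0,0,0,-130,0],[0,0,0,-170,0],[0,0,0,-200,0],[0,0,0,-200,0],[0,0,0,-200,0],[0,0,0,-200,0]]'
python3 - <<'E'
from h import *
st(); im=snap("wrist","w14"); ctrl.calibration("wrist")
for l,z in (("oilstone",.019),("setting_block",.027)):
    for o in ctrl.outline_of("wrist",l)[:2]:
        ys,xs=np.nonzero(o["mask"]); P=np.array([onz("wrist",x,y,z)[:2] for x,y in zip(xs[::6],ys[::6])],np.float32)
        r=cv2.minAreaRect(P); print(l,round(o["conf"],2),np.round(o["rect"]),"rect",np.round(r[0],4),np.round(r[1],3),round(r[2],1))
    ctrl.get_image("wrist"); ctrl.calibration("wrist")
E
```

```text
t: 32.18
tool_pos: [0.5074, 0.3213, 0.0606]
tool_rot: [3.135, -0.001, -0.019]
contact_force: [-1.4, -0.3, -2.7]
opening: 0.0241
t: 33.1
tool_pos: [0.5128, 0.3245, 0.0222]
tool_rot: [-3.141, 0.0, -0.002]
contact_force: [-0.1, -0.0, -0.3]
opening: 0.0456
t: 33.85
tool_pos: [0.512, 0.3241, 0.2209]
tool_rot: [3.141, -0.0, -0.001]
contact_force: [0.4, 0.6, -0.1]
opening: 0.0855
t 33.85 tcp [0.512  0.3241 0.2209] F [ 0.4  0.6 -0.1] op 0.0855 jawyaw -1.571 tilt -1.0 q [ 0.44  0.01  1.67 -0.    1.46  2.01]
oilstone 0.61 [296. 152.  46. 113.] rect [0.5067 0.3241] [0.109 0.039] 0.8
setting_block 0.88 [232. 117.  42.  68.] rect [0.5615 0.3836] [0.036 0.06 ] 89.7
```

```bash
python3 -m creep '[[0,-8,33,0,0],[0,-17,70,0,0],[0,-26,107,0,0],[0,-35,144,0,0],[0,-44,181,0,0],[0,-53,218,0,0],[0,-62,255,0,0],[0,-71,292,0,0],[0,-80,329,0,0],[0,-92,369,0,0],[0,-92,369,0,0],[0,-92,369,0,0]]'
python3 -m creep '[[0,0,0,40,0],[0,0,0,40,0],[0,0,0,40,0]]'
python3 - <<'E'
from h import *
st(); im=snap("wrist","w15"); ctrl.calibration("wrist")
for o in ctrl.outline_of("wrist","fid")[:2]:
    ys,xs=np.nonzero(o["mask"]); P=np.array([onz("wrist",x,y,.008)[:2] for x,y in zip(xs[::3],ys[::3])],np.float32)
    r=cv2.minAreaRect(P); w,v=np.linalg.eigh(np.cov(P.T)); print(round(o["conf"],2),np.round(o["rect"]),"rect",np.round(r[0],4),np.round(r[1],3),round(r[2],1),P.mean(0),np.arctan2(v[1,1],v[0,1]))
    for x0 in (.38,.42,.44,.46,.50):
        q=P[abs(P[:,0]-x0)<.004]; print(x0, q[:,1].min() if len(q) else None, q[:,1].max() if len(q) else None)
E
```

```text
t: 35.1
tool_pos: [0.4196, -0.0466, 0.2207]
tool_rot: [-3.141, 0.009, 0.001]
contact_force: [1.3, -0.2, 0.4]
opening: 0.0857
t: 35.35
tool_pos: [0.4186, -0.0432, 0.1788]
tool_rot: [-3.14, -0.003, 0.009]
contact_force: [-0.2, 0.0, -0.2]
opening: 0.0854
t 35.35 tcp [ 0.4186 -0.0432  0.1788] F [-0.2  0.  -0.2] op 0.0854 jawyaw -1.569 tilt -1.0 q [-0.28 -0.43  2.12  0.    1.46  1.29]
0.73 [328. 132.  30. 172.] rect [ 0.4105 -0.0642] [0.156 0.022] 4.1 [ 0.41224825 -0.06382255] -3.0659799957827425
0.38 -0.07780918 -0.05571111
0.42 -0.07381036 -0.05264247
0.44 -0.07162412 -0.052463528
0.46 -0.06690206 -0.051445257
0.5 None None
```

The fid was knocked: it is now at (0.411, −0.064), turned about 4°. I'm grasping it there.

```bash
python3 -m creep '[[30,-6,20,30,-0.07],[60,-6,20.5,70,-0.07],[90,-6,20.5,110,-0.07],[90,-6,20.5,145,-0.07],[90,-6,20.5,165,-0.07],[90,-6,20.5,173,-0.07],[90,-6,20.5,174,-0.07],[90,-6,20.5,174,-0.07],[160,-6,20.5,174,-0.07],[255,-6,20.5,174,-0.07],[255,-6,20.5,174,-0.07],[255,-6,20.5,174,-0.07]]' 60
python3 -m creep '[[255,0,0,0,0],[255,0,0,0,0],[255,0,0,0,0],[255,0,0,-20,0],[255,0,0,-60,0],[255,0,0,-100,0],[255,0,0,-140,0],[255,0,0,-170,0],[255,0,0,-170,0],[255,0,0,-170,0]]'
python3 - <<'E'
from h import *
st(); im=snap("wrist","w16"); ctrl.calibration("wrist"); print([(o["conf"],np.round(o["rect"])) for o in ctrl.outline_of("wrist","fid")[:2]])
print(go([.50,.325,.18],-np.pi/2))
E
```

```text
t: 36.45
tool_pos: [0.4163, -0.0656, 0.0098]
tool_rot: [3.139, 0.109, 0.006]
contact_force: [1.8, -0.4, 0.9]
opening: 0.0071
t: 37.28
tool_pos: [0.4157, -0.0658, 0.1804]
tool_rot: [3.137, 0.11, 0.009]
contact_force: [-0.5, 0.4, -1.2]
opening: -0.0003
t 37.28 tcp [ 0.4157 -0.0658  0.1804] F [-0.5  0.4 -1.2] op -0.0003 jawyaw -1.501 tilt -1.0 q [-0.33 -0.44  2.13 -0.    1.45  1.17]
[(0.64, array([308., 130.,  26., 156.]))]
[[113.4, -383.1, -3.6], np.float64(0.07)]
```

The grip missed: it was too shallow and the fingers closed above the fid. I'm measuring again.

```bash
python3 -m creep '[[120,0,0,0,0],[80,0,0,0,0],[80,0,0,0,0],[80,0,0,0,0]]'
python3 - <<'E'
from h import *
st(); im=snap("wrist","w17"); ctrl.calibration("wrist")
for o in ctrl.outline_of("wrist","fid")[:2]:
    ys,xs=np.nonzero(o["mask"]); P=np.array([onz("wrist",x,y,.008)[:2] for x,y in zip(xs[::3],ys[::3])],np.float32)
    r=cv2.minAreaRect(P); w,v=np.linalg.eigh(np.cov(P.T)); print(round(o["conf"],2),np.round(o["rect"]),"rect",np.round(r[0],4),np.round(r[1],3),round(r[2],1),P.mean(0),np.arctan2(v[1,1],v[0,1]))
p=r[0]; print(go([p[0]+.003,p[1],.001]))
E
```

```text
t: 37.72
tool_pos: [0.4137, -0.0651, 0.1762]
tool_rot: [-3.139, -0.109, 0.003]
contact_force: [-0.3, 0.1, -1.1]
opening: 0.0482
t 37.72 tcp [ 0.4137 -0.0651  0.1762] F [-0.3  0.1 -1.1] op 0.0482 jawyaw -1.501 tilt -1.0 q [-0.33 -0.44  2.13 -0.    1.45  1.17]
0.86 [304. 126.  31. 174.] rect [ 0.4081 -0.0657] [0.155 0.022] 3.3 [ 0.4106492  -0.06521425] -3.0791290288863795
[[-2.8, 0.4, 175.7]]
```

View pics/w17.png

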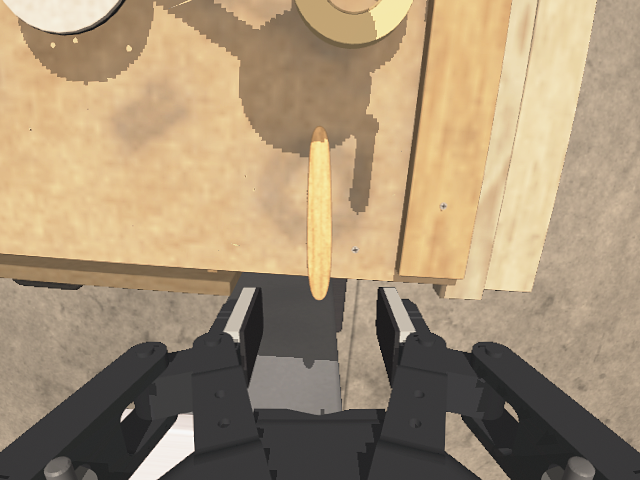

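The fid lies at (318,212) in the jaw direction, overhanging the front edge slightly. I'll go deeper this time and settle before closing.

```bash
python3 -m creep '[[80,-1.5,1,40,0],[80,-1.5,1,80,0],[80,-1.5,1,115,0],[80,-1.5,1,145,0],[80,-1.5,1,163,0],[80,-1.5,1,170,0],[80,-1.5,1,172,0],[80,-1.5,1,173,0],[80,-1.5,1,173,0],[80,-1.5,1,173,0],[80,-1.5,1,173,0]]' 60
python3 -c "
from h import *
st()"
```

```text
t: 38.73
tool_pos: [0.4141, -0.0667, 0.0058]
tool_rot: [3.139, 0.11, 0.005]
contact_force: [0.4, -0.1, -0.2]
opening: 0.0585
t 38.73 tcp [ 0.4141 -0.0667  0.0058] F [ 0.4 -0.1 -0.2] op 0.0585 jawyaw -1.501 tilt -1.0 q [-0.34 -0.19  2.25  0.    1.08  1.16]
```

```bash
python3 -m creep '[[80,0,0,2.5,0],[80,0,0,4.5,0],[80,0,0,4.5,0],[80,0,0,4.5,0],[150,0,0,4.5,0],[200,0,0,4.5,0],[255,0,0,4.5,0],[255,0,0,4.5,0],[255,0,0,4.5,0],[255,0,0,4.5,0],[255,0,0,4.5,0],[255,0,0,4.5,0]]' 60
python3 -c "
from h import *
st()"
```

```text
t: 39.73
tool_pos: [0.4133, -0.0665, 0.0004]
tool_rot: [3.139, 0.11, 0.001]
contact_force: [-1.7, 1.1, 5.7]
opening: 0.0185
t 39.73 tcp [ 4.133e-01 -6.650e-02  4.000e-04] F [-1.7  1.1  5.7] op 0.0185 jawyaw -1.501 tilt -1.0 q [-0.34 -0.18  2.25  0.    1.07  1.16]
```

```bash
python3 -m creep '[[255,0,0,-10,0],[255,0,0,-40,0],[255,0,0,-80,0],[255,0,0,-120,0],[255,0,0,-160,0],[255,0,0,-180,0],[255,0,0,-180,0],[255,0,0,-180,0],[255,0,0,-180,0]]'
python3 - <<'E'
from h import *
st(); print(go([.522,.325,.18],-np.pi/2))
E
```

```text
t: 40.48
tool_pos: [0.4119, -0.066, 0.1784]
tool_rot: [-3.139, -0.11, 0.003]
contact_force: [0.1, 0.0, -1.0]
opening: 0.0188
t 40.48 tcp [ 0.4119 -0.066   0.1784] F [ 0.1  0.  -1. ] op 0.0188 jawyaw -1.501 tilt -1.0 q [-0.34 -0.45  2.13  0.    1.46  1.16]
[[137.1, -382.4, -1.5], np.float64(0.07)]
```

```bash
python3 -m creep '[[255,4,-11,0,0],[255,12,-33,0,0.02],[255,23,-64,0,0.04],[255,35,-98,0,0.07],[255,47,-132,0,0.07],[255,59,-166,0,0.07],[255,71,-200,0,0.07],[255,83,-234,0,0.07],[255,95,-268,0,0.07],[255,107,-300,0,0.07],[255,118,-330,0,0.07],[255,127,-355,0,0.07]]'
python3 -m creep '[[255,5,-14,0,0],[255,10,-24,0,0],[255,12,-27,0,0],[255,12,-27,0,0],[255,12,-27,0,0]]'
python3 - <<'E'
from h import *
st(); im=snap("wrist","w18"); ctrl.calibration("wrist")
z=.18
for o in ctrl.outline_of("wrist","fid")[:1]:
    ys,xs=np.nonzero(o["mask"]); print(o["conf"],np.round(o["rect"])); r=o["rect"]; print("front", onz("wrist",r[0]+r[2]/2,r[1],z+.008))
print(go([.522,.325,.03],-np.pi/2))
E
```

```text
t: 41.48
tool_pos: [0.5133, 0.2983, 0.1762]
tool_rot: [3.14, 0.002, -0.008]
contact_force: [0.5, -0.8, 0.4]
opening: 0.0183
t: 41.9
tool_pos: [0.5263, 0.3227, 0.1787]
tool_rot: [3.14, -0.001, -0.003]
contact_force: [-0.6, -0.7, -0.0]
opening: 0.0186
t 41.9 tcp [0.5263 0.3227 0.1787] F [-0.6 -0.7 -0. ] op 0.0186 jawyaw -1.572 tilt -1.0 q [ 0.43  0.07  1.68 -0.    1.39  2.  ]
0.82 [294. 122.  54. 294.]
front [0.60016041 0.32181374 0.188     ]
[[-4.4, -2.5, 149.5], np.float64(-0.001)]
```

```bash
python3 -m creep '[[255,-4,-1,20,0],[255,-4,-1,60,0],[255,-4,-1,100,0],[255,-4,-1,130,0],[255,-4,-1,148,0],[255,-4,-1,154,0],[255,-4,-1,156,0],[255,-4,-1,156,0],[255,-4,-1,156,0]]'
python3 -c "
from h import *
st()"
python3 -m creep '[[200,0,0,0,0],[160,0,0,0,0],[140,0,0,0,0],[140,0,0,0,0],[140,0,0,0,0],[140,0,0,-15,0],[140,0,0,-50,0],[100,0,0,-90,0],[50,0,0,-130,0],[0,0,0,-170,0],[0,0,0,-200,0],[0,0,0,-200,0]]'
python3 -m creep '[[0,0,0,0,0],[0,0,0,0,0],[0,0,0,0,0]]'
python3 - <<'E'
from h import *
st()
for l,z in (("fid",.029),("setting_block",.027),("oilstone",.019)):
    snap("wrist","w19"); ctrl.calibration("wrist")
    for o in ctrl.outline_of("wrist",l)[:1]:
        ys,xs=np.nonzero(o["mask"]); P=np.array([onz("wrist",x,y,z)[:2] for x,y in zip(xs[::6],ys[::6])],np.float32)
        r=cv2.minAreaRect(P); print(l,round(o["conf"],2),np.round(o["rect"]),"rect",np.round(r[0],4),np.round(r[1],3),round(r[2],1))
E
```

```text
t: 42.75
tool_pos: [0.5243, 0.3251, 0.0261]
tool_rot: [-3.14, 0.001, -0.005]
contact_force: [0.8, -0.7, -0.5]
opening: 0.0183
t 42.75 tcp [0.5243 0.3251 0.0261] F [ 0.8 -0.7 -0.5] op 0.0183 jawyaw -1.571 tilt -1.0 q [ 0.43  0.24  1.77 -0.    1.13  2.01]
t: 43.75
tool_pos: [0.5264, 0.3265, 0.2338]
tool_rot: [-3.135, 0.0, -0.022]
contact_force: [0.8, 0.4, 0.9]
opening: 0.0853
t: 44.0
tool_pos: [0.5217, 0.3242, 0.2215]
tool_rot: [3.14, -0.0, -0.005]
contact_force: [0.0, 0.5, -1.0]
opening: 0.0854
t 44.0 tcp [0.5217 0.3242 0.2215] F [ 0.   0.5 -1. ] op 0.0854 jawyaw -1.571 tilt -1.0 q [0.43 0.04 1.65 0.   1.46 2.01]
fid 0.69 [306. 122.  26. 163.] rect [0.5198 0.3259] [0.153 0.023] 1.1
setting_block 0.76 [232. 132.  42.  65.] rect [0.561  0.3844] [0.035 0.059] 89.7
oilstone 0.96 [296. 161.  48. 112.] rect [0.5082 0.3248] [0.11  0.039] 0.8
```

All three items are in the case. Now the lid: I'll go over it with closed fingers, come down behind its free edge off to one side of the knob, and push it over along its arc.

```bash
python3 -m creep '[[255,0,0,-25,0],[255,0,0,-50,0],[255,-10,-33,-52,0],[255,-20,-66,-52,0],[255,-30,-99,-52,0],[255,-40,-132,-52,0],[255,-50,-165,-52,0],[255,-60,-198,-52,0],[255,-67,-222,-52,0],[255,-67,-228,-52,0],[255,-67,-228,-52,0],[255,-67,-228,-52,0]]' 40
python3 - <<'E'
from h import *
st(); snap("side","s20"); print([(o["conf"],np.round(o["rect"])) for o in ctrl.outline_of("side","case_lid")[:1]]); print(go([.455,.545,.175],-np.pi/2))
E
```

```text
t: 45.3
tool_pos: [0.4559, 0.5523, 0.2753]
tool_rot: [3.14, -0.0, -0.0]
contact_force: [0.1, -0.1, -0.1]
opening: -0.0001
t 45.3 tcp [0.4559 0.5523 0.2753] F [ 0.1 -0.1 -0.1] op -0.0001 jawyaw -1.571 tilt -1.0 q [ 0.78  0.24  1.33 -0.    1.57  2.35]
[(0.94, array([352., 123.,  80., 105.]))]
[[-1.5, 6.5, 100.8], np.float64(-0.002)]
```

```bash
python3 -m creep '[[255,0,0,30,0],[255,0,0,70,0],[255,0,0,98,0],[255,0,0,98,0],[255,0,20,98,0],[255,0,40,98,0],[255,0,55,94,0],[255,0,70,90,0],[255,0,84,88,0],[255,0,97,88,0],[255,0,110,88,0],[255,0,123,91,0]]'
python3 -m creep '[[255,0,12,3,0],[255,0,25,7,0],[255,0,36,13,0],[255,0,47,20,0],[255,0,57,28,0],[255,0,67,37,0],[255,0,67,37,0]]'
python3 - <<'E'
from h import *
st(); snap("side","s21"); print([(o["conf"],np.round(o["rect"])) for o in ctrl.outline_of("side","case_lid")[:1]])
E
```

```text
t: 46.4
tool_pos: [0.4566, 0.429, 0.1866]
tool_rot: [-3.14, 0.001, -0.004]
contact_force: [0.3, 2.1, 1.2]
opening: 0.0001
t: 46.98
tool_pos: [0.4543, 0.36, 0.1444]
tool_rot: [3.138, -0.002, -0.007]
contact_force: [-1.0, -0.8, -1.3]
opening: -0.0003
t 46.98 tcp [0.4543 0.36   0.1444] F [-1.  -0.8 -1.3] op -0.0003 jawyaw -1.572 tilt -1.0 q [ 0.54  0.02  1.8  -0.    1.33  2.11]
[(0.77, array([308., 167., 106.,  66.]))]
```

```bash
python3 -m creep '[[255,0,8,10,0],[255,0,16,20,0],[255,0,21,31,0],[255,0,26,43,0],[255,0,30,55,0],[255,0,33,66,0],[255,0,35,74,0],[255,0,36,80,0],[255,0,36,84,0],[255,0,36,86,0],[255,0,36,86,0]]'
```

```text
t: 48.0
tool_pos: [0.4555, 0.3264, 0.0634]
tool_rot: [3.14, 0.0, -0.003]
contact_force: [-6.7, -5.3, 10.8]
opening: -0.0001
```

```bash
python3 -m creep '[[255,0,0,3,0],[255,0,0,6,0],[255,0,0,6,0],[255,0,0,6,0]]'
python3 -m creep '[[255,0,0,-20,0],[255,0,0,-60,0],[255,0,0,-100,0],[255,0,0,-140,0],[255,-10,0,-180,0],[255,-30,30,-200,0],[255,-30,60,-200,0],[255,-30,90,-200,0],[255,-30,120,-200,0],[255,-30,150,-200,0],[255,-30,180,-200,0],[255,-30,180,-200,0]]'
python3 - <<'E'
from h import *
st(); a=snap("side","s22"); b=snap("scene","sc22")
m=np.vstack([cv2.resize(a[100:400,140:460],(640,600)),])[:,:,::-1]
n=cv2.resize(b[150:370,225:385],(436,600))[:,:,::-1]
cv2.imwrite("pics/fin.png",cv2.resize(np.hstack([m,n]),(800,446)))
E
```

```text
t: 48.33
tool_pos: [0.4557, 0.3265, 0.0629]
tool_rot: [3.138, 0.001, -0.006]
contact_force: [-20.1, -14.2, 40.7]
opening: -0.0
t: 49.33
tool_pos: [0.4259, 0.1432, 0.256]
tool_rot: [3.14, -0.007, 0.002]
contact_force: [-0.4, -0.1, -0.8]
opening: -0.0003
t 49.33 tcp [0.4259 0.1432 0.256 ] F [-0.4 -0.1 -0.8] op -0.0003 jawyaw -1.576 tilt -1.0 q [ 0.16 -0.4   1.97 -0.    1.57  1.74]
```

View pics/fin.png

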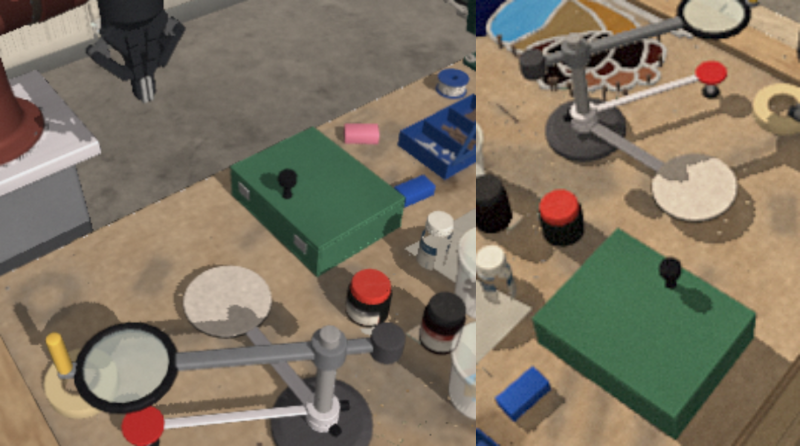

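The lid is shut, the ring is over the red disc, and the jar, tape and coloured blocks are where they were. One numeric check of the lens remains before handing in.

```bash
python3 - <<'E'
from h import *
for c,n in (("side","s22"),("scene","sc22")):
    im=cv2.imread(f"pics/{n}.png"); p=proj(c,[[.711,-.0485,.165]])[0]; g=(im.max(2)<70).astype(np.uint8)
    x0,y0=int(p[0]-50),int(p[1]-45); s=g[y0:y0+90,x0:x0+100]; N,l,st_,ce=cv2.connectedComponentsWithStats(s,connectivity=8)
    i=1+st_[1:,4].argmax(); cn=cv2.findContours((l==i).astype(np.uint8),0,1)[0][0]; h=cv2.convexHull(cn)[:,0]; e=cv2.fitEllipse(h.astype(np.float32))
    u=(e[0][0]+x0,e[0][1]+y0); print(c,"expected",p.round(1),"ring",np.round(u,1),e[1],st_[i].tolist(),"lens xy",onz(c,*u,.165).round(4))
    hsv=cv2.cvtColor(im,cv2.COLOR_BGR2HSV); m=(((hsv[...,0]<6)|(hsv[...,0]>174))&(hsv[...,1]>150)&(hsv[...,2]>120)).astype(np.uint8)
    N,l,st_,ce=cv2.connectedComponentsWithStats(m); q=proj(c,[[.711,-.0485,.046]])[0]
    for k in range(1,N):
        if st_[k,4]>60 and np.hypot(*(ce[k]-q))<25: print("disc",st_[k].tolist(),ce[k].round(1),onz(c,*ce[k],.046).round(4))
E
```

```text
side expected [224.2 347.1] ring [224.4 346.9] (59.83615493774414, 71.48733520507812) [16, 15, 70, 62, 1099] lens xy [ 0.7108 -0.0481  0.165 ]
disc [222, 373, 28, 27, 573] [235.9 386.5] [ 0.7142 -0.0492  0.046 ]
scene expected [341.6 155.8] ring [333.9 158.8] (26.615158081054688, 55.09971618652344) [15, 34, 55, 26, 240] lens xy [ 0.7215 -0.0246  0.165 ]
disc [333, 180, 16, 12, 141] [340.8 185.4] [ 0.7101 -0.0472  0.046 ]
```

The side camera puts the lens within about 4 mm of the disc. The scene camera's ring fit caught only part of the ring (26 of about 55 px), so I'm not using it. Handing in.

```bash
python3 -c "
from h import *
st(); print(ctrl.finish_job())"
```

```text
t 49.43 tcp [0.4259 0.1462 0.2561] F [-0.2  0.3 -0.1] op 0.0004 jawyaw -1.573 tilt -1.0 q [ 0.16 -0.4   1.97  0.    1.57  1.74]
the job is handed in; nothing more can be done
None
```

I finished the task and handed it in at 49.4 s; no verdict was reported.

**What I did**
- I swung the lens out of the way and laid the oilstone on the stage. I then centred the lens over it and let go, with the gripper clear for more than 3 s.
- I parked the lens over the red disc and put the setting block, oilstone and fid in the case. The fid lies on top of the stone. I then pushed the lid shut.
- No lead brush showed in any picture, so I took it as absent.
- The fid was knocked to a new spot during the run. My first grip on it missed because it was too shallow; a deeper second grip held.

**Last checks**
- **Stone on the stage:** measured within about 3 mm of the stage centre.
- **Lens over the stage:** about 1–2 px off centre sideways, roughly 2 mm.
- **Parked lens:** about 3.6 mm from the disc centre by the side camera. The scene camera's fit disagreed by about 25 mm, but it had caught only part of the ring, so I disregarded it.
- **Lid:** the fingertip stopped at 62.9 mm against an expected 63 mm for shut, under 41 N at the fingers. The final picture shows it flat.
- **Bystanders:** the jar and tape looked unmoved in the last picture; I didn't measure them.
- **Case contents:** seen in place before the lid closed; I couldn't check them afterwards.

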